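# Roll-test two turned rods and reject the out-of-round one

## Robot

A 7-joint arm with a two-finger parallel gripper is mounted at the origin on the work surface. World frame = base frame: x ahead of the robot, y to its left, z up, the work surface at z = 0. Lengths are in mm, angles in rad, forces in N, time in s.
With the tool pointing down it reaches from about 400 to 875 mm from the base axis. Payload 4.4 kg.
Tool frame: the origin (TCP) lies on the mounting face of the last link; the fingertips stand 173 mm ahead of it and the grasp point (between the pads) lies env.tcp_to_grasp ahead of it (env.tcp_to_grasp is the distance from the TCP to the grasp point, in mm); z points along the fingers, y is the line along which they close (so a half turn about z gives the same grasp; the last joint's range is limited). The gripper opens to 85 mm and grips with 20 to 120 N. Pads are 22 mm wide; open, the fingers measure 114 mm over their backs; the gripper's body (76 mm by 85 mm) begins 54 mm behind the grasp point. The pads swing forward as they close: fully open they stand 13 mm farther back than shut.
Start: joints at [1.049, 0.628, 0.038, 1.517, -0.027, 0.996, -0.02], TCP at [286.139, -583.644, 404.713] pointing down, gripper open.
Joint ranges: [-3.06, 3.06], [-0.37, 2.12], [-1.25, 1.32], [0.18, 2.47], [-1.1, 4.24], [0.23, 1.98], [-2.94, 2.94]. Speed limits (rad/s): [2.57, 2.57, 3.14, 3.14, 3.14, 3.14, 3.14].

## Interface

Orientations are given as a unit quaternion [w, x, y, z].
In Python, from cell import env, imaging, close_job, nets gives the robot as it stands.
- The arm moves only by the tool apply_moves, never from a script. Its argument "plan" is a list of rows, each a list of 7 numbers: the shift along the tool's x, y, z as a fraction of full scale, then the turn, a rotation vector about the tool's x, y, z as a fraction of full scale, then the closure, from 0 (fully open) to 1 (shut). A call has 1 to 12 rows; each row is the pose to reach, as a shift and turn from the pose commanded when the call began, along the tool's axes at that moment, turning the shorter way round; what a row does not reach only later rows make up. Full scale, the value 1, is 0.25 m for a shift and pi rad for a turn. A row lasts 1/12 s, in which the tool goes at most 41.7 mm and 7.16 degrees, less where a joint would pass 70% of its speed; a pose out of reach is approached as far as the arm can. A call with a number of a shift or a turn outside -1 to 1 is refused whole. A call with a gripper value outside its range is refused whole. The fingers move at their own pace and stop on an object; "newtons" is the grip in N (left out, the last holds). Time passes only in rows, so rows that repeat a pose let the fingers close. It gives the time, the measured TCP pose, the force, the opening and the grip force at its end, in the units of the state.
- env.get_state(): the state, without advancing time (a new reading comes with each control period).
- imaging.read_camera(name): name is "scene" or "top"; returns a dict with "frame" (384x512x3 uint8, blue, green, red), "K" (3x3 intrinsics, pixels), "k1" (the pictures are not rectified: a ray, as slopes to the right and down, at radius r is drawn at 1 + k1 r^2 times it, then the intrinsics apply), "rvec" (rotation vector, rad) and "tvec" (3), from world to camera coordinates, as OpenCV has them. Camera axes: x right, y down, z forward; pixel columns grow to the right and rows downward; lengths in mm; the calibration is good to about 2 mm. A picture is of the moment at which its call begins. There is no depth.
- close_job(): hands the job in; it is judged then, once.
Trained networks look in the newest picture that a camera, given by its name, has taken for a name from the list of things; names that differ only in an ending like _2 or _b are one class to them, and where a whole thing is asked for, a point or a joint stands for the part that bears it (a point fixed in the world has none). Each returns a list of dicts, best first, with "score" (0 to 1); they miss things now and then, are a little off and sometimes report something else, mostly with a low value. They report only what shows in the picture. A call takes as long as a camera call.
- nets.find_in(camera, name): "xy" ([column, row] in pixels, amid what is visible of it).
- nets.silhouettes(camera, name): "pixels" (384x512 bool, what is visible of it) and "xy" ([column, row] in pixels, amid what is visible of it).
The state is a dict: "time_s": time; "joints": joint angles; "dq": joint speeds; "joint_torque": joint torques, N m; "tool_pos": TCP position; "orientation": TCP orientation; "contact_force": force on the tool from outside, world axes, zero at the start; "torque": the same for the moment, N m; "gripper_width": finger opening in mm; "gripper_force": force on a finger pad.
Only numpy, scipy, OpenCV 4.12 (cv2) and the standard library are available. Lean on these libraries where they do the work, as an engineer would, in place of code of your own. Each camera call takes 0.05 s, during which the arm holds its last target. There are 200 camera calls.

## Task

Roll each of the two loose wooden rods along the plate on its own, letting it turn in contact with the plate and not skid, through at least one full turn from its end towards the middle, one rod after the other, and leave both on the plate while you judge them. Then lay the one that rocks or wobbles flat in the red reject bin, and leave the true one lying on the plate. Do not lift the true rod, do not throw or drop a rod from a height, and do not knock the lamp bar, the wooden apple or the small bowl.

Things in the scene. Friction and masses are not known exactly. Their poses are not given: they have to be found in the camera images.
- plate: fixed flat steel plate on the bench, faced with a fine grey grip sheet, 200 mm along its x, 500 mm along its y, 20 mm thick; origin at the centre of its underside, so its top is at z = 20 mm. The rods roll along its y. Each end has a stop strip 6 mm wide and 8 mm high above the top
- lamp: blue lamp bar along the plate's centre line, fixed; origin and axes those of the plate. Bar 50 mm wide (x -25 to +25 mm), 700 mm long, underside 200 mm and top 224 mm above the bench; two 22 mm square posts at x = +25, y = +-335 mm. It hangs over the rods' middles, so a gripper must lean in under it from the robot's side
- rod_a: pale waxed wooden rod, 150 mm long, 34 mm across, 0.08 to 0.15 kg; origin on its axis halfway along, own x along the rod, own z up at the start, turning over as it rolls (a turn is 100 to 107 mm of travel). Starts lying across the plate, 165 to 205 mm from the middle along the plate's y. Of rod_a and rod_b one is round (origin always 17 mm over the plate), the other oval (see rod_b)
- rod_b: pale waxed wooden rod, 150 mm long, 34 mm across, 0.08 to 0.15 kg; origin on its axis halfway along, own x along the rod, as for rod_a. Starts lying across the plate, 165 to 205 mm from the middle along the plate's y. Of rod_a and rod_b one is oval, 34 by 29 mm: it rocks, its origin going from 14.5 mm over the plate (lying flat, as at the start) to 17 mm and back twice a turn
- reject_bin: red open bin fixed to the bench between plate and robot, outside 190 by 190 mm, 60 mm high, walls 4 mm, floor 4 mm; origin at the centre of its underside. It stands to the left or the right; the blue bin has the other side
- stock_bin: blue open bin of the same size and origin, fixed, holding finished rods that are fixed in it: not for use
- apple: turned dark wooden apple, loose, 74 mm across, 76 mm high with its stem, origin at the centre of its underside; leave alone
- bowl: small turned pale wooden bowl, loose, 84 mm across, 40 mm high, origin at the centre of its underside, between the bins beside the apple; leave alone

How it is judged (in metres and radians):
On the way, in this order (a step that is already met when the one before it is completed fails the run):
1. one rod has rolled half a turn, upside down on the plate, before it has travelled 85 mm (((z of rod_a in the frame of plate between 0.029 and 0.048 m and angle between rod_a's own z axis and vertical above 2.4 rad and distance of rod_a from where it was at the start of the episode below 0.085 m) or (z of rod_b in the frame of plate between 0.029 and 0.048 m and angle between rod_b's own z axis and vertical above 2.4 rad and distance of rod_b from where it was at the start of the episode below 0.085 m))), for 0.04 s.
2. that rod has travelled at least 90 mm, still on the plate (((z of rod_a in the frame of plate between 0.029 and 0.048 m and distance of rod_a from where it was at the start of the episode above 0.09 m) or (z of rod_b in the frame of plate between 0.029 and 0.048 m and distance of rod_b from where it was at the start of the episode above 0.09 m))), for 0.1 s.
3. the second rod has rolled half a turn, upside down on the plate, before it has travelled 85 mm (((z of rod_a in the frame of plate between 0.029 and 0.048 m and angle between rod_a's own z axis and vertical above 2.4 rad and distance of rod_a from where it was at the start of the episode below 0.085 m and z of rod_b in the frame of plate between 0.029 and 0.048 m and distance of rod_b from where it was at the start of the episode above 0.09 m) or (z of rod_b in the frame of plate between 0.029 and 0.048 m and angle between rod_b's own z axis and vertical above 2.4 rad and distance of rod_b from where it was at the start of the episode below 0.085 m and z of rod_a in the frame of plate between 0.029 and 0.048 m and distance of rod_a from where it was at the start of the episode above 0.09 m))), for 0.04 s.
4. both rods have rolled at least 90 mm and are on the plate (z of rod_a in the frame of plate between 0.029 and 0.048 m and distance of each of rod_a, rod_b from where it was at the start of the episode above 0.09 m and z of rod_b in the frame of plate between 0.029 and 0.048 m), for 0.1 s.
At the end, for the whole second after the job is handed in: the out-of-round rod lies flat (within about 10 degrees) on the floor of the red reject bin, released and at rest; the true rod lies at rest on the plate (slower than 30 mm/s) (x of rod_b in the frame of reject_bin between -0.08 and 0.08 m and y of rod_b in the frame of reject_bin between -0.08 and 0.08 m and z of rod_b in the frame of reject_bin below 0.035 m and angle between rod_b's own x axis and vertical between 1.4 and 1.74 rad and z of rod_a in the frame of plate between 0.029 and 0.042 m and x of rod_a in the frame of plate between -0.1 and 0.1 m and y of rod_a in the frame of plate between -0.25 and 0.25 m and linear speed of each of rod_a, rod_b below 0.03 m/s); the robot touches nothing.
It fails at once if the true (round) rod is lifted 30 mm or more off the plate, or falls off it (z of rod_a in the frame of plate above 0.067 m or z of rod_a in the frame of plate below 0.025 m).
It fails at once if a rod is thrown or dropped from a height (faster than 1.3 m/s) (linear speed of any of rod_a, rod_b above 1.3 m/s).
It fails at once if the lamp bar is knocked (more than 8 N) (contact force between lamp and anything else above 8 N).
It fails at once if the apple or the bowl is moved 30 mm or more (distance of any of apple, bowl from where it was at the start of the episode above 0.03 m).
It also fails if it takes over 72 s, if anything falls off the work surface, if the arm or the gripper's body presses on something with over 40 N, if the wrist force passes 120 N, or if a joint passes its speed limit or range.

## Working session

There is one attempt and no reset: what is moved stays moved. The work goes in short steps, Python scripts to look and compute and a tool call to move; the robot and the scene stay as the last step left them, time stands still between calls to the robot, and variables do not carry over. Pictures are saved under pics/ and viewed, at most 10 in all, crops included, and the job is handed in when it is done.

Besides the shell and the picture viewer there is one more tool, called after "Emit:" by a JSON object that holds its "method" and its "body", one argument or row to a line. apply_moves: Moves the arm, as the interface text tells. Its arguments: {"type":"object","properties":{"plan":{"type":"array","items":{"type":"array","items":{"type":"number","minimum":-1,"maximum":1}}},"newtons":{"type":"number"}},"required":["plan"]}

```bash
ls; mkdir -p pics
python3 - <<'E'
from cell import env, imaging, nets
import cv2, numpy as np
s=env.get_state(); print(env.tcp_to_grasp, s['tool_pos'], s['orientation'], s['time_s'])
ims=[]
for c in ("scene","top"):
    r=imaging.read_camera(c); cv2.imwrite(f"pics/{c}0.png", r["frame"]); print(c,r["K"].tolist(),r["k1"],r["rvec"],r["tvec"])
E
```

```text
pics
154.70000000000002 [ 286.04295057 -583.33747888  403.78419986] [-9.51655776e-04  9.74136835e-01  2.25956794e-01 -2.19095944e-04] 0.0
scene [[413.9854318101306, 0.0, 252.31217566971932], [0.0, 413.9854318101306, 195.70827604125105], [0.0, 0.0, 1.0]] -0.006956154999759526 [ 1.99835019  1.55944562 -0.54829253] [-119.33849268 -308.21081857 1239.73784195]
top [[376.19283831821406, 0.0, 259.86417270533707], [0.0, 376.19283831821406, 190.46504288725941], [0.0, 0.0, 1.0]] -0.03901521766460539 [ 2.15651385 -2.15585962  0.20214945] [-10.78168183 477.63523298 863.85993795]
```

View pics/scene0.png

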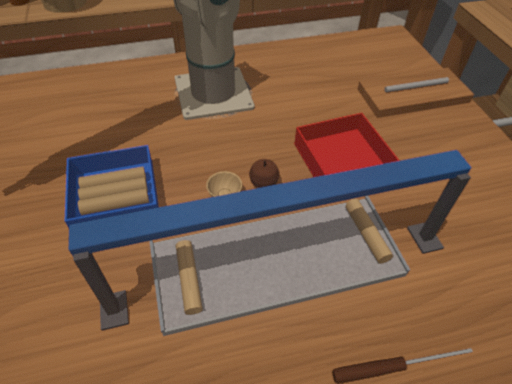

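View pics/top0.png

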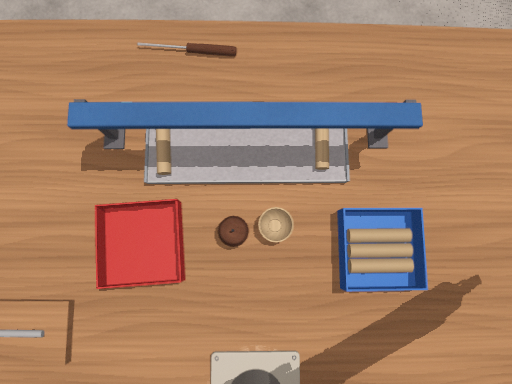

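The scene view shows rods at about (188,277) and (369,230), with the red bin at (345,145) on the robot's left. In the top view the plate spans columns 145–349 and rows 118–183, the bowl is at (276,225) and the apple at (233,231).

```bash
cat > h.py <<'E'
import numpy as np, cv2
from scipy.spatial.transform import Rotation as R
from cell import env, imaging, nets
def cam(c): return imaging.read_camera(c)
def to_world(r,px,z):
    px=np.atleast_2d(np.asarray(px,float)); K=r["K"]
    d=np.c_[(px[:,0]-K[0,2])/K[0,0],(px[:,1]-K[1,2])/K[1,1]]; u=d.copy()
    for _ in range(10): u=d/(1+r["k1"]*(u**2).sum(1,keepdims=True))
    M=cv2.Rodrigues(np.asarray(r["rvec"],float))[0]; t=np.asarray(r["tvec"],float).ravel()
    C=-M.T@t; D=np.c_[u,np.ones(len(u))]@M
    return C+D*((np.asarray(z)-C[2])/D[:,2])[:,None]
def quat(s): return R.from_quat(np.roll(s["orientation"],-1))
def delta(pos,Rt):
    """plan numbers from measured pose to grasp-point target pos (mm), R target"""
    s=env.get_state(); R0=quat(s); tcp=np.array(pos)-Rt.apply([0,0,env.tcp_to_grasp])
    sh=R0.inv().apply(tcp-s["tool_pos"])/250; tu=(R0.inv()*Rt).as_rotvec()/np.pi
    return np.round(np.r_[sh,tu],4)
def grasp():
    s=env.get_state(); return np.round(s["tool_pos"]+quat(s).apply([0,0,env.tcp_to_grasp]),1)
E
python3 - <<'E'
from h import *
for c in("scene","top"):
    r=cam(c)
    for n,z in(("plate",20),("lamp",224),("rod_a",37),("reject_bin",60),("apple",38),("bowl",40),("stock_bin",60)):
        for o in nets.silhouettes(c,n)[:5]:
            m=o["pixels"].astype(np.uint8); 
            if m.sum()<30: continue
            cs=max(cv2.findContours(m,0,1)[0],key=cv2.contourArea)[:,0]
            W=to_world(r,cs,z)[:,:2].astype(np.float32); b=cv2.minAreaRect(W)
            print(c,n,round(o["score"],2),np.round(o["xy"]),np.round(b[0],1),np.round(b[1],1),round(b[2],2), "x",W[:,0].min().round(),W[:,0].max().round(),"y",W[:,1].min().round(),W[:,1].max().round())
E
```

```text
scene plate 0.66 [268. 238.] [559.2  84.7] [304.2 962. ] 0.55 x 404.0 714.0 y -397.0 565.0
scene lamp 0.67 [256. 207.] [672.6  20.8] [192.4 697. ] 0.49 x 574.0 771.0 y -328.0 369.0
scene rod_a 0.76 [187. 280.] [ 609.7 -162.2] [ 34.7 166.5] 88.72 x 526.0 693.0 y -181.0 -144.0
scene rod_a 0.57 [367. 232.] [592.6 226.4] [166.7  41. ] 4.08 x 509.0 677.0 y 205.0 249.0
scene reject_bin 0.9 [340. 145.] [353.3 256.4] [189.3 221.6] 4.56 x 254.0 444.0 y 145.0 372.0
scene reject_bin 0.39 [186. 278.] [ 622.7 -162. ] [ 33.4 160. ] 88.32 x 543.0 703.0 y -180.0 -144.0
scene apple 0.7 [264. 175.] [382.   53.1] [69.4 93.9] 75.99 x 333.0 426.0 y 15.0 89.0
scene bowl 0.62 [222. 183.] [392.8 -47. ] [72.4 82.9] 3.44 x 356.0 430.0 y -88.0 -5.0
scene stock_bin 0.81 [109. 184.] [ 346.4 -295.8] [194.7 201.4] 89.86 x 246.0 447.0 y -393.0 -199.0
top plate 0.92 [243. 132.] [605.4  20. ] [218.2 898.9] 0.25 x 496.0 716.0 y -429.0 470.0
top lamp 0.83 [245. 112.] [580.6  20.3] [ 99.1 697.4] 0.25 x 530.0 632.0 y -328.0 369.0
top lamp 0.56 [323. 148.] [ 530.7 -124.3] [25.6 80.5] 88.48 x 491.0 571.0 y -138.0 -111.0
top rod_a 0.88 [162. 153.] [573.2 222.9] [113.7  35.2] 3.92 x 517.0 629.0 y 203.0 243.0
top rod_a 0.8 [322. 150.] [ 581.6 -162.3] [ 37.1 102.1] 88.52 x 531.0 632.0 y -181.0 -143.0
top reject_bin 0.74 [137. 244.] [354.1 264.4] [192.5 204.2] 4.73 x 253.0 456.0 y 159.0 369.0
top apple 0.74 [230. 229.] [382.3  52.8] [72.6 70.5] 0.13 x 346.0 419.0 y 18.0 88.0
top bowl 0.65 [274. 224.] [397.5 -46.2] [83.2 80.4] 45.01 x 357.0 440.0 y -86.0 -4.0
top bowl 0.32 [137. 244.] [353.5 269.9] [195.1 204.5] 4.47 x 251.0 456.0 y 162.0 378.0
top stock_bin 0.55 [382. 248.] [ 339.2 -293.2] [188.6 207.3] 0.38 x 245.0 433.0 y -397.0 -189.0
```

```bash
python3 -c "
import cv2
a=cv2.imread('pics/scene0.png')[190:325,145:410]; cv2.imwrite('pics/c0.png',cv2.resize(a,None,fx=3,fy=3,interpolation=2))"
```

```text
(no output)
```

View pics/c0.png

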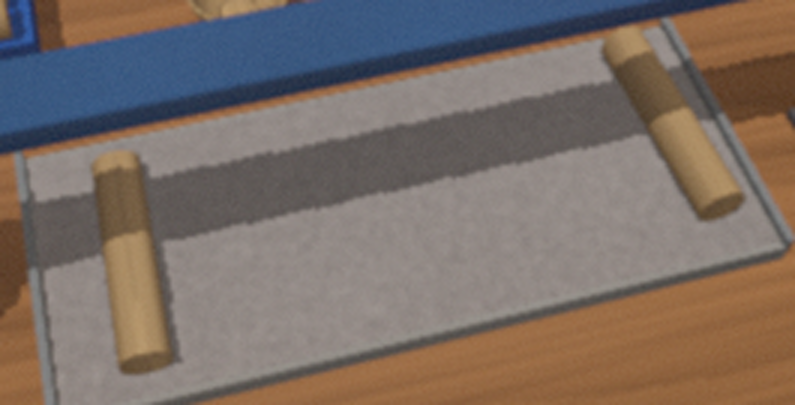

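Run:
```python
from h import *
r=cam("top"); f=r["frame"]
o=nets.silhouettes("top","lamp")[0]["pixels"]
for c in(130,245,360):
    rows=np.where(o[80:140,c])[0]+80
    print(c,rows.min(),rows.max(), to_world(r,[[c,rows.min()-.5],[c,rows.max()+.5]],224).round(0)[:,:2].tolist(), to_world(r,[[c,rows.min()-.5],[c,rows.max()+.5]],200).round(0)[:,:2].tolist())
for c in(200,245,330):
    print(c, f[174:190,c].mean(1).round().tolist())
print("near edge z20",to_world(r,[[145,184],[349,181]],20).round(0).tolist())
r=cam("scene")
print("far edge z20",to_world(r,[[163,321],[407,271]],20).round(0).tolist())
# rod end points from crop: near-top and far-end face centre
cr=lambda x,y:[145+x/3,190+y/3]
print("rods far end centre",to_world(r,[cr(145,358),cr(720,205)],36).round(0).tolist())
for o in nets.silhouettes("scene","rod_a")[:2]:
    m=o["pixels"]; ys,xs=np.where(m); print(xs.min(),xs.max(),ys.min(),ys.max())
```

```text
130 102 128 [[624.0, 249.0], [569.0, 246.0]] [[634.0, 257.0], [577.0, 254.0]]
245 102 128 [[625.0, 24.0], [570.0, 24.0]] [[635.0, 25.0], [578.0, 24.0]]
360 101 128 [[631.0, -205.0], [573.0, -202.0]] [[641.0, -212.0], [580.0, -209.0]]
200 [182.0, 180.0, 178.0, 177.0, 180.0, 179.0, 185.0, 194.0, 107.0, 85.0, 90.0, 130.0, 126.0, 133.0, 139.0, 142.0]
245 [177.0, 180.0, 179.0, 180.0, 181.0, 178.0, 188.0, 187.0, 83.0, 86.0, 87.0, 132.0, 136.0, 139.0, 137.0, 141.0]
330 [182.0, 181.0, 182.0, 180.0, 184.0, 188.0, 200.0, 155.0, 87.0, 84.0, 126.0, 138.0, 146.0, 147.0, 138.0, 139.0]
near edge z20 [[495.0, 268.0, 20.0], [505.0, -232.0, 20.0]]
far edge z20 [[684.0, -222.0, 20.0], [699.0, 269.0, 20.0]]
rods far end centre [[683.0, -164.0, 36.0], [668.0, 230.0, 36.0]]
175 202 240 314
346 392 198 262
```

```bash
cat >> h.py <<'E'
def Rt(yaw,lean=35):
    a=np.radians(lean); c,s=np.cos(a),np.sin(a)
    return R.from_euler('z',yaw,degrees=True)*R.from_matrix(np.array([[c,0,s],[0,-1,0],[s,0,-c]]).T)
E
python3 - <<'E'
from h import *
print(delta([420,-380,200],Rt(-1.3)))
E
```

```text
[ 0.5243 -0.6592  0.3119 -0.0465  0.1907  0.1475]
```

Emit:
{"method": "apply_moves", "body": {
  "plan": [
    [0.5243, -0.6592, 0.3119, -0.0465, 0.1907, 0.1475, 0.35],
    [0.5243, -0.6592, 0.3119, -0.0465, 0.1907, 0.1475, 0.35],
    [0.5243, -0.6592, 0.3119, -0.0465, 0.1907, 0.1475, 0.35],
    [0.5243, -0.6592, 0.3119, -0.0465, 0.1907, 0.1475, 0.35],
    [0.5243, -0.6592, 0.3119, -0.0465, 0.1907, 0.1475, 0.35],
    [0.5243, -0.6592, 0.3119, -0.0465, 0.1907, 0.1475, 0.35],
    [0.5243, -0.6592, 0.3119, -0.0465, 0.1907, 0.1475, 0.35],
    [0.5243, -0.6592, 0.3119, -0.0465, 0.1907, 0.1475, 0.35],
    [0.5243, -0.6592, 0.3119, -0.0465, 0.1907, 0.1475, 0.35],
    [0.5243, -0.6592, 0.3119, -0.0465, 0.1907, 0.1475, 0.35],
    [0.5243, -0.6592, 0.3119, -0.0465, 0.1907, 0.1475, 0.35],
    [0.5243, -0.6592, 0.3119, -0.0465, 0.1907, 0.1475, 0.35]
  ],
  "newtons": 20
}}

```text
time_s: 2.1
tool_pos: [332.3, -384.7, 333.8]
orientation: [-0.001, 0.955, -0.01, 0.297]
contact_force: [-0.3, 0.1, 0.2]
gripper_width: 55.5
gripper_force: 0.0
```

Run:
```python
from h import *
s=env.get_state();print(grasp(),s['gripper_width'],s['joints'])
print(delta([536,-162,140],Rt(-1.3)))
```

```text
[ 420.2 -385.3  206.5] 55.45934175862823 [ 1.3216877   0.56241486 -0.50977348  2.14930058 -1.09948016  0.2333851
  0.388015  ]
[ 2.087e-01 -9.049e-01  4.787e-01 -2.900e-03  2.300e-03 -2.000e-04]
```

Emit:
{"method": "apply_moves", "body": {
  "plan": [
    [0.2087, -0.905, 0.4787, -0.003, 0.002, 0, 0.35],
    [0.2087, -0.905, 0.4787, -0.003, 0.002, 0, 0.35],
    [0.2087, -0.905, 0.4787, -0.003, 0.002, 0, 0.35],
    [0.2087, -0.905, 0.4787, -0.003, 0.002, 0, 0.35],
    [0.2087, -0.905, 0.4787, -0.003, 0.002, 0, 0.35],
    [0.2087, -0.905, 0.4787, -0.003, 0.002, 0, 0.35],
    [0.2087, -0.905, 0.4787, -0.003, 0.002, 0, 0.35],
    [0.2087, -0.905, 0.4787, -0.003, 0.002, 0, 0.35],
    [0.2087, -0.905, 0.4787, -0.003, 0.002, 0, 0.35],
    [0.2087, -0.905, 0.4787, -0.003, 0.002, 0, 0.35]
  ]
}}

```text
time_s: 2.93
tool_pos: [484.0, -234.3, 378.3]
orientation: [-0.01, 0.961, -0.006, 0.278]
contact_force: [-0.2, -0.1, -0.6]
gripper_width: 55.8
gripper_force: 0.0
```

Run:
```python
from h import *
s=env.get_state();print(grasp(),s['gripper_width'],s['joints'],quat(s).as_matrix().round(3).tolist())
r=cam("scene"); cv2.imwrite("pics/s1.png",r["frame"])
print(delta([605,-162,43],Rt(-1.3)))
```

```text
[ 566.6 -231.9  247.5] 55.7896715020607 [ 0.57631775  0.44203354 -0.12559682  2.09347083 -1.0995045   0.23372163
 -0.07221859] [[0.846, -0.006, 0.533], [-0.017, -1.0, 0.016], [0.533, -0.022, -0.846]]
[-0.3447 -0.2714  0.7779 -0.0097  0.0152  0.0011]
```

View pics/s1.png

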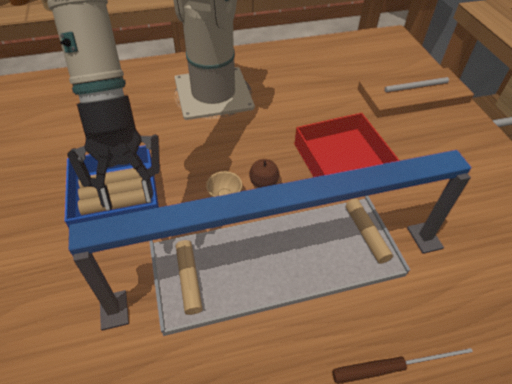

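The arm shows at the joint-5 and joint-6 limits: the hand is at about (115,160), above the lamp's near side and not at its target. I'll fit a kinematic model from the recorded poses to find a better posture.

```bash
cat > kin.py <<'E'
from h import *
import itertools
from scipy.optimize import least_squares
s=env.get_state()
Q=np.array([[1.049,.628,.038,1.517,-.027,.996,-.02],[1.3216877,.56241486,-.50977348,2.14930058,-1.09948016,.2333851,.388015],[0.57631775,0.44203354,-0.12559682,2.09347083,-1.0995045,0.23372163,-0.07221859]])
P=np.array([[286.04,-583.34,403.78],[332.3,-384.7,333.8],[484.0,-234.3,378.3]])
O=[R.from_quat(np.roll(o,-1)) for o in([-9.5e-4,.97414,.22596,-2.2e-4],[-.001,.955,-.01,.297],[-.010,.961,-.006,.278])]
def ori(q,sg,f0,f7):
    E=R.from_euler
    return E('z',f0+sg[0]*q[0])*E('y',sg[4]*q[1])*E('z',sg[1]*q[2])*E('y',sg[5]*q[3])*E('z',sg[2]*q[4])*E('y',sg[6]*q[5])*E('z',f7+sg[3]*q[6])
if __name__=="__main__":
    best=[]
    for sg in itertools.product((1,-1),repeat=7):
        for f0 in(0,np.pi/2,np.pi,-np.pi/2):
            f=lambda v:np.concatenate([(O[i].inv()*ori(Q[i],sg,v[0],v[1])).as_rotvec() for i in range(3)])
            for f7 in (0,np.pi/2,np.pi,-np.pi/2):
                e=np.linalg.norm(f([f0,f7])); best.append((e,sg,f0,f7))
    best.sort(key=lambda t:t[0])
    for b in best[:6]: print(b)
E
python3 kin.py
```

```text
(np.float64(0.003328394681412669), (-1, -1, -1, -1, -1, -1, -1), 3.141592653589793, -1.5707963267948966)
(np.float64(0.00332839468141267), (-1, -1, -1, -1, 1, 1, 1), 0, 1.5707963267948966)
(np.float64(0.7900315825226617), (-1, -1, -1, 1, -1, -1, -1), 3.141592653589793, -1.5707963267948966)
(np.float64(0.7900315825226618), (-1, -1, -1, 1, 1, 1, 1), 0, 1.5707963267948966)
(np.float64(0.8832375066388553), (1, -1, -1, 1, 1, 1, 1), -1.5707963267948966, 1.5707963267948966)
(np.float64(0.8832375066388553), (1, -1, -1, 1, -1, -1, -1), 1.5707963267948966, -1.5707963267948966)
```

Run:
```python
from kin import *
A=[];b=[]
for q,p in zip(Q,P):
    E=R.from_euler
    R3=E('z',-q[0])*E('y',q[1])*E('z',-q[2]); R4=R3*E('y',q[3]); R5=R4*E('z',-q[4]); R6=R5*E('y',q[5])
    M3,M4,M5,M6=[r.as_matrix() for r in(R3,R4,R5,R6)]
    A.append(np.c_[[0,0,1],M3[:,2],M3[:,0],M4[:,2],M4[:,0],M6[:,2],M6[:,0]]);b.append(p)
A=np.vstack(A);b=np.hstack(b)
names="d1 L1 a1 L2 a2 d7 a6".split()
x,res,rk,sv=np.linalg.lstsq(A,b,rcond=None);print(dict(zip(names,x.round(1))),res,rk,sv.round(3))
x0=np.array([267,293,52.5,342.5,-77.5,97,76]);print((A@x0-b).round(1)); 
# ridge toward the prior guess
from itertools import product
for c in ([267,293,52.5,342.5,-52.5,97,76],[267,293,52.5,342.5,-77.5,97,76],[360,420,0,400,0,126,0],[284.8,420.8,0,314.3,0,167,0],[365,395,20,385,-20,81,110]):
    c=np.array(c,float); print(c, np.abs(A@c-b).max().round(1))
```

```text
{'d1': np.float64(391.4), 'L1': np.float64(351.4), 'a1': np.float64(209.0), 'L2': np.float64(317.5), 'a2': np.float64(-18.7), 'd7': np.float64(-7.1), 'a6': np.float64(2.4)} [663.81388318] 7 [3.387 2.756 1.266 0.441 0.346 0.132 0.03 ]
[ -62.5  171.7 -148.4   20.1  138.8 -163.1  -50.4  118.7 -188.2]
[267.  293.   52.5 342.5 -52.5  97.   76. ] 202.5
[267.  293.   52.5 342.5 -77.5  97.   76. ] 188.2
[360. 420.   0. 400.   0. 126.   0.] 80.8
[284.8 420.8   0.  314.3   0.  167.    0. ] 134.3
[365. 395.  20. 385. -20.  81. 110.] 171.1
```

Run:
```python
from h import *
s=env.get_state(); R0=Rt(-1.3); T=Rt(-20,0)
sh=R0.inv().apply(np.array([-170,-100,150])-T.apply([0,0,154.7])+R0.apply([0,0,154.7]))/250
print(s['tool_pos'],s['joints'],sh.round(3),((R0.inv()*T).as_rotvec()/np.pi).round(3))
```

```text
[ 485.09296726 -232.67000203  378.51966591] [ 0.57397952  0.44205639 -0.12674387  2.09278168 -1.09960427  0.23452917
 -0.07279767] [ 0.15   0.415 -0.764] [-0.032 -0.193  0.101]
```

Emit:
{"method": "apply_moves", "body": {
  "plan": [
    [0.15, 0.415, -0.764, -0.032, -0.193, 0.101, 0.35],
    [0.15, 0.415, -0.764, -0.032, -0.193, 0.101, 0.35],
    [0.15, 0.415, -0.764, -0.032, -0.193, 0.101, 0.35],
    [0.15, 0.415, -0.764, -0.032, -0.193, 0.101, 0.35],
    [0.15, 0.415, -0.764, -0.032, -0.193, 0.101, 0.35],
    [0.15, 0.415, -0.764, -0.032, -0.193, 0.101, 0.35],
    [0.15, 0.415, -0.764, -0.032, -0.193, 0.101, 0.35],
    [0.15, 0.415, -0.764, -0.032, -0.193, 0.101, 0.35]
  ]
}}

```text
time_s: 3.65
tool_pos: [411.0, -346.4, 561.5]
orientation: [-0.003, 0.985, -0.17, -0.026]
contact_force: [0.6, -0.6, 0.6]
gripper_width: 55.8
gripper_force: 0.0
```

Run:
```python
from h import *
s=env.get_state(); print(grasp(),s['tool_pos'].tolist(),s['joints'].tolist(),s['orientation'].tolist(),s['dq'])
```

```text
[ 403.3 -344.1  407. ] [410.96053434787314, -346.40318830906955, 561.4987801667307] [0.18280155403424583, 0.39569376516534505, 0.6881867330143789, 1.58373195231738, -0.2291104789737161, 1.298557441776208, -1.0065933092815373] [-0.0032693035641940785, 0.9851717213058617, -0.16958675598898887, -0.02581324052849528] [-4.25102413e-05  8.84027065e-03 -8.75793631e-02  1.32670427e-01
 -1.03550870e-01 -1.67023697e-01  7.23661313e-02]
```

```bash
cat > fit.py <<'E'
from kin import *
Q=np.vstack([Q,[[0.18280155,0.39569377,0.68818673,1.58373195,-0.22911048,1.29855744,-1.00659328],[0.57397952,0.44205639,-0.12674387,2.09278168,-1.09960427,0.23452917,-0.07279767]]])
P=np.vstack([P,[[410.9605,-346.4032,561.4988],[485.093,-232.670,378.520]]]); P[0]=[286.139,-583.644,404.713]
names="d1 y1 L1 x3 y3 L2 x4 y4 d7 x6 y6".split()
def rows(q):
    E=R.from_euler
    R2=E('z',-q[0])*E('y',q[1]); R3=R2*E('z',-q[2]); R4=R3*E('y',q[3]); R6=R4*E('z',-q[4])*E('y',q[5])
    M2,M3,M4,M6=[r.as_matrix() for r in(R2,R3,R4,R6)]
    return np.c_[[0,0,1],M2[:,1],M3[:,2],M3[:,0],M3[:,1],M4[:,2],M4[:,0],M4[:,1],M6[:,2],M6[:,0],M6[:,1]]
def fit(lam=0.01,Q=Q,P=P):
    A=np.vstack([rows(q) for q in Q]);b=np.hstack(P)
    x0=np.array([340,0,400,0,0,400,0,0,130,0,0.])
    w=np.array([.3,1,.3,1,1,.3,1,1,.3,1,1])*lam
    x=np.linalg.lstsq(np.vstack([A,np.diag(w)]),np.r_[b,w*x0],rcond=None)[0]
    return x,(A@x-b)
if __name__=="__main__":
    for l in(1e-4,.01,.03,.1,.3):
        x,e=fit(l); print(l,dict(zip(names,x.round(1).tolist())),np.abs(e).max().round(2))
E
python3 fit.py
```

```text
0.0001 {'d1': 335.6, 'y1': -11.9, 'L1': 560.4, 'x3': -0.5, 'y3': -8.5, 'L2': 383.2, 'x4': 0.9, 'y4': -8.5, 'd7': 176.3, 'x6': 1.0, 'y6': 0.5} 0.1
0.01 {'d1': 335.6, 'y1': -11.9, 'L1': 560.4, 'x3': -0.5, 'y3': -8.5, 'L2': 383.1, 'x4': 0.8, 'y4': -8.5, 'd7': 176.3, 'x6': 1.0, 'y6': 0.5} 0.1
0.03 {'d1': 335.5, 'y1': -11.8, 'L1': 559.8, 'x3': 0.1, 'y3': -8.3, 'L2': 382.5, 'x4': 0.5, 'y4': -8.3, 'd7': 176.1, 'x6': 0.8, 'y6': 0.2} 0.08
0.1 {'d1': 336.0, 'y1': -11.3, 'L1': 556.0, 'x3': 3.5, 'y3': -7.6, 'L2': 379.0, 'x4': -1.6, 'y4': -7.6, 'd7': 174.7, 'x6': -0.3, 'y6': -1.5} 0.39
0.3 {'d1': 343.2, 'y1': -9.1, 'L1': 543.3, 'x3': 6.8, 'y3': -7.6, 'L2': 377.8, 'x4': -4.5, 'y4': -7.6, 'd7': 171.7, 'x6': -3.2, 'y6': -1.3} 2.55
```

```bash
cat > ik.py <<'E'
from fit import *
X=fit(1e-4)[0]
lo=np.array([-3.06,-.37,-1.25,.18,-1.1,.23,-2.94]); hi=np.array([3.06,2.12,1.32,2.47,4.24,1.98,2.94])
sg=(-1,-1,-1,-1,1,1,1)
def fk(q): return rows(q)@X, ori(q,sg,0,np.pi/2)
def ik(g,Rg,n=40,seed=0,q0=None,mar=.05):
    tcp=np.array(g)-Rg.apply([0,0,154.7]); rng=np.random.default_rng(seed); out=[]
    def f(q):
        p,r=fk(q); return np.r_[(p-tcp)/100,(Rg.inv()*r).as_rotvec()]
    for _ in range(n):
        z=rng.uniform(lo+.1,hi-.1) if q0 is None else q0
        o=least_squares(f,np.clip(z,lo+mar,hi-mar),bounds=(lo+mar-1e-6,hi-mar+1e-6),max_nfev=80)
        if o.cost<1e-6: out.append(o.x)
        if q0 is not None: break
    return np.array(out)
E
python3 - <<'E'
from ik import *
for g,y in(((605,-162,43),-1.3),((540,-162,140),-1.3),((608,-40,43),-1.3),((590,221,43),4),((598,100,43),4),((355,265,40),4)):
    for lean in((30,35) if g[0]>400 else (0,15,30,35)):
        S=ik(g,Rt(y,lean)); print(g,lean,len(S))
        if len(S):
            m=np.minimum(S-lo,hi-S).min(1); 
            for i in np.argsort(-m)[:3]: print("   ",m[i].round(2),S[i].round(2))
E
```

```text
(605, -162, 43) 30 9
    0.29 [0.07 0.88 0.32 2.18 3.85 0.54 1.03]
    0.17 [ 0.59  0.88 -0.46  2.16  2.68  0.4   2.4 ]
    0.16 [ 0.32  0.84 -0.06  2.17  3.38  0.39  1.6 ]
(605, -162, 43) 35 6
    0.25 [ 0.69  0.95 -0.59  2.22  2.72  0.57  2.43]
    0.24 [ 0.4   0.87 -0.16  2.23  3.26  0.54  1.77]
    0.24 [0.22 0.88 0.12 2.23 3.55 0.61 1.41]
(540, -162, 140) 30 11
    0.16 [0.07 0.64 0.39 2.31 4.07 0.47 0.9 ]
    0.14 [0.04 0.65 0.43 2.31 4.1  0.5  0.87]
    0.07 [ 0.85  0.71 -0.77  2.29  2.21  0.39  2.87]
(540, -162, 140) 35 9
    0.12 [ 0.92  0.78 -0.88  2.35  2.4   0.54  2.73]
    0.12 [ 0.92  0.78 -0.87  2.35  2.4   0.54  2.72]
    0.11 [ 0.73  0.68 -0.56  2.36  2.81  0.43  2.28]
(608, -40, 43) 30 7
    0.25 [ 0.48  0.95 -0.71  2.22  2.31  0.67  2.58]
    0.25 [ 0.35  0.89 -0.5   2.22  2.49  0.56  2.34]
    0.24 [ 0.18  0.84 -0.24  2.23  2.79  0.47  1.97]
(608, -40, 43) 35 3
    0.19 [ 0.44  0.96 -0.63  2.28  2.54  0.76  2.35]
    0.18 [ 0.32  0.91 -0.45  2.29  2.69  0.69  2.14]
    0.16 [-0.34  0.97  0.55  2.31  3.64  0.78  0.91]
(590, 221, 43) 30 8
    0.33 [-0.18  0.9  -0.52
[... 366 characters left out ...]
2.39  0.61  2.24]
    0.24 [-0.07  0.85 -0.29  2.23  2.56  0.53  2.03]
    0.23 [-0.23  0.84 -0.05  2.24  2.84  0.47  1.69]
(598, 100, 43) 35 7
    0.18 [-0.01  0.9  -0.4   2.29  2.58  0.74  2.03]
    0.17 [-0.19  0.87 -0.13  2.3   2.81  0.66  1.72]
    0.17 [-0.24  0.87 -0.05  2.3   2.89  0.65  1.63]
(355, 265, 40) 0 19
    0.12 [-0.02  1.06 -1.13  2.21  1.35  0.94  2.74]
    0.11 [-0.02  1.06 -1.14  2.21  1.36  0.95  2.74]
    0.07 [-0.23  0.85 -0.72  2.21  1.21  0.56  2.87]
(355, 265, 40) 15 5
    0.08 [-0.16  1.06 -1.12  2.39  1.71  1.1   2.26]
    0.07 [-0.33  0.89 -0.79  2.4   1.79  0.79  2.16]
    0.06 [-0.61  0.78 -0.34  2.41  2.01  0.47  1.93]
(355, 265, 40) 30 0
(355, 265, 40) 35 0
```

```bash
cat >> ik.py <<'E'
def rep(q):
    p,r=fk(q); g=p+r.apply([0,0,154.7]); tip=p+r.apply([0,0,173]); w=p-r.apply([0,0,176]); return np.r_[g,r.apply([0,0,1])]
E
python3 - <<'E'
from ik import *
q=env.get_state()['joints']
S=ik((562,-162,102),Rt(-1.3,33),n=80)
m=np.minimum(S-lo,hi-S).min(1); print(len(S))
S=S[np.argsort(-m)]
for s in S[:6]: print(np.minimum(s-lo,hi-s).min().round(2),s.round(2))
qt=S[0]
for a in np.linspace(0,1,11):
    print(a.round(1),rep(q+(qt-q)*a).round(2))
E
```

```text
17
0.18 [ 0.85  0.85 -0.81  2.29  2.39  0.55  2.74]
0.18 [ 0.83  0.83 -0.77  2.29  2.44  0.53  2.69]
0.18 [ 0.79  0.81 -0.7   2.29  2.52  0.49  2.6 ]
0.17 [ 0.73  0.78 -0.6   2.3   2.65  0.46  2.45]
0.17 [ 0.6   0.74 -0.41  2.3   2.93  0.42  2.13]
0.17 [ 0.54  0.73 -0.33  2.3   3.05  0.42  2.  ]
0.0 [ 4.0320e+02 -3.4408e+02  4.0701e+02 -5.0000e-02  2.0000e-02 -1.0000e+00]
0.1 [ 3.5715e+02 -3.7410e+02  3.5837e+02 -2.6000e-01 -1.0000e-01 -9.6000e-01]
0.2 [ 3.2673e+02 -4.0760e+02  3.2363e+02 -3.9000e-01 -2.4000e-01 -8.9000e-01]
0.3 [ 3.1790e+02 -4.4034e+02  2.9453e+02 -4.4000e-01 -3.8000e-01 -8.1000e-01]
0.4 [ 3.3199e+02 -4.6550e+02  2.6375e+02 -4.1000e-01 -5.2000e-01 -7.5000e-01]
0.5 [ 3.6586e+02 -4.7504e+02  2.2735e+02 -2.9000e-01 -6.1000e-01 -7.3000e-01]
0.6 [ 4.1297e+02 -4.6166e+02  1.8606e+02 -1.2000e-01 -6.5000e-01 -7.5000e-01]
0.7 [ 4.6474e+02 -4.2101e+02  1.4509e+02  8.0000e-02 -6.0000e-01 -8.0000e-01]
0.8 [ 5.1206e+02 -3.5326e+02  1.1244e+02  2.7000e-01 -4.7000e-01 -8.4000e-01]
0.9 [ 5.4664e+02 -2.6372e+02  9.6270e+01  4.3000e-01 -2.6000e-01 -8.6000e-01]
1.0 [ 5.62e+02 -1.62e+02  1.02e+02  5.40e-01 -1.00e-02 -8.40e-01]
```

```bash
cat >> ik.py <<'E'
def path(qs,cl,R0=None,p0=None):
    s=env.get_state(); p0=s["tool_pos"];R0=quat(s); out=[]; last=(p0,R0)
    for q in qs:
        p,r=fk(q); out.append(np.r_[R0.inv().apply(p-p0)/250,(R0.inv()*r).as_rotvec()/np.pi,cl].round(3).tolist())
        d=np.linalg.norm(p-last[0]),np.degrees((last[1].inv()*r).magnitude()); last=(p,r)
        print(out[-1], np.round(d,1))
E
python3 - <<'E'
from ik import *
q=env.get_state()['joints']
S=ik((562,-162,102),Rt(-1.3,33),n=80)
m=np.minimum(S-lo,hi-S).min(1); S=S[np.argsort(-m)]
i=np.argmin(abs(S[:,4]-2.65)+10*(m[np.argsort(-m)]<.15)); qt=S[i]; print(qt.tolist())
path([q+(qt-q)*a for a in np.arange(1,13)/26],.35)
E
```

```text
[0.7257724167125574, 0.7825901317539902, -0.6019966090709219, 2.2953992220141726, 2.645024841406203, 0.45993576536511294, 2.452884962528131]
[-0.016, 0.034, 0.081, -0.023, -0.024, -0.059, 0.35] [22.4 12.3]
[-0.03, 0.068, 0.155, -0.043, -0.049, -0.121, 0.35] [20.6 12.6]
[-0.041, 0.101, 0.222, -0.059, -0.076, -0.185, 0.35] [18.9 12.9]
[-0.047, 0.132, 0.284, -0.072, -0.105, -0.251, 0.35] [17.3 13.1]
[-0.047, 0.161, 0.341, -0.081, -0.135, -0.319, 0.35] [16.  13.4]
[-0.042, 0.186, 0.394, -0.087, -0.165, -0.388, 0.35] [14.9 13.6]
[-0.031, 0.207, 0.445, -0.09, -0.196, -0.458, 0.35] [14.1 13.8]
[-0.014, 0.222, 0.495, -0.09, -0.228, -0.529, 0.35] [13.7 14. ]
[0.008, 0.231, 0.545, -0.087, -0.261, -0.601, 0.35] [13.8 14.2]
[0.035, 0.233, 0.595, -0.081, -0.294, -0.674, 0.35] [14.2 14.3]
[0.065, 0.226, 0.646, -0.073, -0.328, -0.747, 0.35] [14.9 14.4]
[0.098, 0.211, 0.699, -0.063, -0.363, -0.819, 0.35] [15.9 14.5]
```

```bash
cat >> ik.py <<'E'
def Rf(yaw,lean=33): return Rt(yaw,lean)*R.from_euler('z',np.pi)
E
python3 - <<'E'
from ik import *
q=env.get_state()['joints']
S=ik((562,-162,102),Rf(-1.3,33),n=100)
m=np.minimum(S-lo,hi-S).min(1); k=np.argsort(-m); S=S[k];m=m[k]
for s,mm in list(zip(S,m))[:10]: print(mm.round(2),s.round(2))
S=S[m>.15]; qt=S[np.argmin(abs(S[:,4]-2.6))]; print(qt.tolist())
for a in np.linspace(0,1,11): print(a.round(1),rep(q+(qt-q)*a).round(2))
path([q+(qt-q)*a for a in np.arange(1,25)/24],.35)
E
```

```text
0.18 [ 0.94  0.93 -0.98  2.29  2.24  0.65 -0.2 ]
0.18 [ 0.94  0.92 -0.96  2.29  2.25  0.64 -0.21]
0.18 [ 0.92  0.91 -0.94  2.29  2.27  0.63 -0.24]
0.18 [ 0.92  0.91 -0.94  2.29  2.27  0.63 -0.24]
0.18 [ 0.92  0.9  -0.92  2.29  2.28  0.62 -0.26]
0.18 [ 0.87  0.86 -0.83  2.29  2.37  0.56 -0.36]
0.18 [ 0.86  0.86 -0.82  2.29  2.38  0.56 -0.37]
0.18 [ 0.86  0.86 -0.82  2.29  2.38  0.56 -0.38]
0.18 [ 0.86  0.86 -0.82  2.29  2.38  0.56 -0.38]
0.18 [ 0.85  0.85 -0.81  2.29  2.39  0.55 -0.39]
[0.7561706234704502, 0.7962466025527449, -0.6503172101671328, 2.2943581496829686, 2.580404756074255, 0.47637216467784405, -0.6148842320162411]
0.0 [ 4.0320e+02 -3.4408e+02  4.0701e+02 -5.0000e-02  2.0000e-02 -1.0000e+00]
0.1 [ 3.5326e+02 -3.8132e+02  3.6363e+02 -2.6000e-01 -1.2000e-01 -9.6000e-01]
0.2 [ 3.2230e+02 -4.2203e+02  3.3607e+02 -3.9000e-01 -2.8000e-01 -8.7000e-01]
0.3 [ 3.1668e+02 -4.6105e+02  3.1474e+02 -4.3000e-01 -4.5000e-01 -7.8000e-01]
0.4 [ 3.3711e+02 -4.9052e+02  2.9089e+02 -3.7000e-01 -6.0000e-01 -7.1000e-01]
0.5 [ 3.7882e+02 -5.0157e+02  2.5927e+02 -2.4000e-01 -6.9000e-01 -6.8000e-01]
[... 1212 characters left out ...]
.186, 0.091, 0.904, -0.239, -0.181, -0.552, 0.35] [20.8  9. ]
[0.213, 0.033, 0.965, -0.248, -0.175, -0.603, 0.35] [22.   9.1]
[0.235, -0.035, 1.025, -0.256, -0.166, -0.654, 0.35] [23.2  9.2]
[0.25, -0.112, 1.082, -0.263, -0.153, -0.706, 0.35] [24.3  9.2]
[0.255, -0.198, 1.135, -0.271, -0.136, -0.757, 0.35] [25.3  9.3]
[0.252, -0.291, 1.183, -0.279, -0.116, -0.808, 0.35] [26.2  9.3]
[0.238, -0.389, 1.225, -0.288, -0.091, -0.858, 0.35] [26.9  9.4]
[0.212, -0.491, 1.26, -0.298, -0.063, -0.907, 0.35] [27.6  9.4]
[0.176, -0.594, 1.287, 0.307, 0.03, 0.947, 0.35] [28.1  9.4]
[0.129, -0.696, 1.306, 0.291, -0.005, 0.903, 0.35] [28.5  9.4]
[0.071, -0.795, 1.315, 0.279, -0.038, 0.857, 0.35] [28.8  9.4]
```

Emit:
{"method": "apply_moves", "body": {
  "plan": [
    [-0.012, 0.026, 0.067, -0.02, -0.018, -0.018, 0.35],
    [-0.023, 0.052, 0.13, -0.038, -0.035, -0.037, 0.35],
    [-0.032, 0.077, 0.19, -0.056, -0.052, -0.058, 0.35],
    [-0.039, 0.102, 0.245, -0.074, -0.069, -0.08, 0.35],
    [-0.043, 0.125, 0.296, -0.09, -0.084, -0.105, 0.35],
    [-0.044, 0.147, 0.345, -0.106, -0.099, -0.13, 0.35],
    [-0.041, 0.167, 0.391, -0.121, -0.112, -0.157, 0.35],
    [-0.035, 0.185, 0.436, -0.135, -0.125, -0.185, 0.35],
    [-0.025, 0.199, 0.48, -0.149, -0.137, -0.215, 0.35],
    [-0.011, 0.209, 0.522, -0.161, -0.148, -0.246, 0.35],
    [0.006, 0.215, 0.564, -0.173, -0.157, -0.278, 0.35],
    [0.025, 0.218, 0.607, -0.184, -0.165, -0.311, 0.35]
  ]
}}

```text
time_s: 4.65
tool_pos: [392.4, -392.8, 403.6]
orientation: [0.208, 0.871, 0.327, -0.303]
contact_force: [-0.7, -0.2, 0.6]
gripper_width: 55.4
gripper_force: 0.0
```

```bash
cat > nxt.py <<'E'
import sys
from ik import *
qt=np.array([0.7561706234704502, 0.7962466025527449, -0.6503172101671328, 2.2943581496829686, 2.580404756074255, 0.47637216467784405, -0.6148842320162411])
q=env.get_state()['joints']; print(q.round(2),rep(q).round(2))
n=int(sys.argv[1])
for a in np.linspace(0,1,8): print(a.round(1),rep(q+(qt-q)*a).round(2))
path([q+(qt-q)*a for a in np.arange(1,13)/n],.35)
E
python3 nxt.py 21
```

```text
[ 0.08  0.64  0.68  1.87  0.54  0.78 -0.59] [ 3.3095e+02 -4.7966e+02  2.9017e+02 -3.9000e-01 -5.6000e-01 -7.3000e-01]
0.0 [ 3.3095e+02 -4.7966e+02  2.9017e+02 -3.9000e-01 -5.6000e-01 -7.3000e-01]
0.1 [ 3.4023e+02 -4.9145e+02  2.5534e+02 -3.6000e-01 -6.3000e-01 -6.9000e-01]
0.3 [ 3.6858e+02 -4.9039e+02  2.1433e+02 -2.5000e-01 -6.8000e-01 -6.9000e-01]
0.4 [ 4.1025e+02 -4.6911e+02  1.6924e+02 -1.0000e-01 -6.8000e-01 -7.3000e-01]
0.6 [ 4.5801e+02 -4.2311e+02  1.2686e+02  8.0000e-02 -6.1000e-01 -7.9000e-01]
0.7 [ 5.0411e+02 -3.5247e+02  9.6450e+01  2.6000e-01 -4.6000e-01 -8.5000e-01]
0.9 [ 5.4099e+02 -2.6236e+02  8.6550e+01  4.2000e-01 -2.6000e-01 -8.7000e-01]
1.0 [ 5.62e+02 -1.62e+02  1.02e+02  5.40e-01 -1.00e-02 -8.40e-01]
[0.035, -0.008, 0.045, -0.007, -0.007, -0.034, 0.35] [14.5  6.4]
[0.074, -0.013, 0.084, -0.015, -0.013, -0.068, 0.35] [13.9  6.4]
[0.118, -0.017, 0.119, -0.024, -0.017, -0.102, 0.35] [14.   6.4]
[0.165, -0.022, 0.151, -0.034, -0.019, -0.137, 0.35] [14.2  6.5]
[0.216, -0.027, 0.178, -0.045, -0.02, -0.171, 0.35] [14.5  6.5]
[0.271, -0.034, 0.201, -0.058, -0.019, -0.205, 0.35] [14.9  6.5]
[0.329, -0.043, 0.219, -0.072, -0.017, -0.239, 0.35] [15.4  6.6]
[0.39, -0.054, 0.232, -0.088, -0.013, -0.272, 0.35] [15.9  6.6]
[0.454, -0.068, 0.239, -0.105, -0.008, -0.304, 0.35] [16.4  6.6]
[0.519, -0.086, 0.241, -0.123, -0.002, -0.336, 0.35] [16.9  6.7]
[0.585, -0.107, 0.236, -0.143, 0.005, -0.367, 0.35] [17.4  6.7]
[0.651, -0.132, 0.225, -0.164, 0.013, -0.397, 0.35] [17.8  6.7]
```

Emit:
{"method": "apply_moves", "body": {
  "plan": [
    [0.035, -0.008, 0.045, -0.007, -0.007, -0.034, 0.35],
    [0.074, -0.013, 0.084, -0.015, -0.013, -0.068, 0.35],
    [0.118, -0.017, 0.119, -0.024, -0.017, -0.102, 0.35],
    [0.165, -0.022, 0.151, -0.034, -0.019, -0.137, 0.35],
    [0.216, -0.027, 0.178, -0.045, -0.02, -0.171, 0.35],
    [0.271, -0.034, 0.201, -0.058, -0.019, -0.205, 0.35],
    [0.329, -0.043, 0.219, -0.072, -0.017, -0.239, 0.35],
    [0.39, -0.054, 0.232, -0.088, -0.013, -0.272, 0.35],
    [0.454, -0.068, 0.239, -0.105, -0.008, -0.304, 0.35],
    [0.519, -0.086, 0.241, -0.123, -0.002, -0.336, 0.35],
    [0.585, -0.107, 0.236, -0.143, 0.005, -0.367, 0.35],
    [0.651, -0.132, 0.225, -0.164, 0.013, -0.397, 0.35]
  ]
}}

```text
time_s: 5.65
tool_pos: [442.5, -335.6, 254.0]
orientation: [0.187, 0.48, 0.811, -0.279]
contact_force: [-0.7, -0.8, 0.7]
gripper_width: 55.4
gripper_force: 0.0
```

```bash
python3 nxt.py 12
```

```text
[ 0.08  0.8   0.52  2.11  1.68  0.24 -0.74] [ 4.4656e+02 -4.3472e+02  1.3442e+02  4.0000e-02 -6.3000e-01 -7.7000e-01]
0.0 [ 4.4656e+02 -4.3472e+02  1.3442e+02  4.0000e-02 -6.3000e-01 -7.7000e-01]
0.1 [ 4.4789e+02 -4.0400e+02  9.6380e+01  6.0000e-02 -5.6000e-01 -8.3000e-01]
0.3 [ 4.5521e+02 -3.6903e+02  6.7810e+01  1.0000e-01 -4.8000e-01 -8.7000e-01]
0.4 [ 4.6853e+02 -3.3059e+02  4.9640e+01  1.6000e-01 -4.0000e-01 -9.0000e-01]
0.6 [ 4.8732e+02 -2.8959e+02  4.2970e+01  2.4000e-01 -3.1000e-01 -9.2000e-01]
0.7 [ 5.1044e+02 -2.4707e+02  4.8910e+01  3.3000e-01 -2.1000e-01 -9.2000e-01]
0.9 [ 5.3612e+02 -2.0416e+02  6.8420e+01  4.4000e-01 -1.1000e-01 -8.9000e-01]
1.0 [ 5.62e+02 -1.62e+02  1.02e+02  5.40e-01 -1.00e-02 -8.40e-01]
[0.073, 0.023, 0.032, -0.012, 0.012, -0.028, 0.35] [20.8  5.9]
[0.143, 0.056, 0.05, -0.026, 0.023, -0.056, 0.35] [19.9  5.9]
[0.208, 0.092, 0.056, -0.043, 0.03, -0.082, 0.35] [18.6  5.8]
[0.267, 0.13, 0.052, -0.062, 0.036, -0.107, 0.35] [17.5  5.8]
[0.319, 0.169, 0.036, -0.084, 0.038, -0.13, 0.35] [16.7  5.8]
[0.363, 0.21, 0.009, -0.107, 0.038, -0.153, 0.35] [16.4  5.8]
[0.399, 0.25, -0.028, -0.132, 0.034, -0.173, 0.35] [16.6  5.9]
[0.428, 0.29, -0.076, -0.158, 0.027, -0.192, 0.35] [17.1  5.9]
[0.448, 0.328, -0.135, -0.186, 0.017, -0.21, 0.35] [18.1  6. ]
[0.459, 0.363, -0.203, -0.213, 0.004, -0.225, 0.35] [19.4  6.1]
[0.462, 0.393, -0.282, -0.241, -0.013, -0.239, 0.35] [21.   6.3]
[0.458, 0.418, -0.369, -0.269, -0.033, -0.251, 0.35] [22.7  6.4]
```

```bash
cat >> ik.py <<'E'
from scipy.spatial.transform import Slerp
def cart(g1,R1,n=12,show=True,g0=None):
    """linear grasp-point path from current pose; checks local IK feasibility; prints rows"""
    s=env.get_state(); q=s["joints"]; R0=quat(s); g0=s["tool_pos"]+R0.apply([0,0,154.7]); sl=Slerp([0,1],R.concatenate([R0,R1]))
    rows_=[]
    for k in range(1,n+1):
        a=k/n; g=g0+(np.array(g1)-g0)*a; r=sl(a); z=ik(g,r,q0=q,mar=0.002)
        ok=len(z); q=z[0] if ok else q
        t=g-r.apply([0,0,154.7]); row=np.r_[R0.inv().apply(t-s["tool_pos"])/250,(R0.inv()*r).as_rotvec()/np.pi].round(3).tolist()
        if show: print(row,ok,q.round(2))
    print("now",g0.round(1),"w",round(s["gripper_width"],1),"F",np.round(s["contact_force"],1),"t",round(s["time_s"],2),"ang/row",np.degrees((R0.inv()*R1).magnitude()/n).round(1),"mm/row",np.round(np.linalg.norm(np.array(g1)-g0)/n,1))
    print("LAST",row)
E
python3 -c "
from ik import *
cart((562,-162,110),Rf(-1.3))"
```

```text
[0.052, 0.027, -0.048, -0.022, -0.003, -0.021] 0 [ 0.08  0.8   0.52  2.11  1.68  0.24 -0.74]
[0.1, 0.054, -0.093, -0.045, -0.006, -0.042] 1 [ 0.09  0.75  0.44  2.19  2.21  0.26 -1.14]
[0.146, 0.081, -0.135, -0.067, -0.008, -0.063] 0 [ 0.09  0.75  0.44  2.19  2.21  0.26 -1.14]
[0.189, 0.109, -0.173, -0.09, -0.011, -0.084] 0 [ 0.09  0.75  0.44  2.19  2.21  0.26 -1.14]
[0.229, 0.138, -0.209, -0.112, -0.014, -0.105] 0 [ 0.09  0.75  0.44  2.19  2.21  0.26 -1.14]
[0.267, 0.17, -0.242, -0.134, -0.017, -0.126] 0 [ 0.09  0.75  0.44  2.19  2.21  0.26 -1.14]
[0.301, 0.203, -0.273, -0.157, -0.019, -0.147] 1 [ 0.15  0.69  0.27  2.32  3.07  0.39 -1.64]
[0.333, 0.238, -0.301, -0.179, -0.022, -0.167] 0 [ 0.15  0.69  0.27  2.32  3.07  0.39 -1.64]
[0.363, 0.276, -0.327, -0.202, -0.025, -0.188] 0 [ 0.15  0.69  0.27  2.32  3.07  0.39 -1.64]
[0.39, 0.317, -0.351, -0.224, -0.028, -0.209] 1 [ 0.46  0.68 -0.19  2.32  2.92  0.43 -1.2 ]
[0.416, 0.362, -0.373, -0.246, -0.03, -0.23] 0 [ 0.46  0.68 -0.19  2.32  2.92  0.43 -1.2 ]
[0.439, 0.409, -0.394, -0.269, -0.033, -0.251] 0 [ 0.46  0.68 -0.19  2.32  2.92  0.43 -1.2 ]
now [ 448.1 -433.2  134.2] w 55.4 F [-0.7 -0.8  0.7] t 5.65 ang/row 5.5 mm/row 24.6
LAST [0.439, 0.409, -0.394, -0.269, -0.033, -0.251]
```

Emit:
{"method": "apply_moves", "body": {
  "plan": [
    [0.052, 0.027, -0.048, -0.022, -0.003, -0.021, 0.35],
    [0.1, 0.054, -0.093, -0.045, -0.006, -0.042, 0.35],
    [0.146, 0.081, -0.135, -0.067, -0.008, -0.063, 0.35],
    [0.189, 0.109, -0.173, -0.09, -0.011, -0.084, 0.35],
    [0.229, 0.138, -0.209, -0.112, -0.014, -0.105, 0.35],
    [0.267, 0.17, -0.242, -0.134, -0.017, -0.126, 0.35],
    [0.301, 0.203, -0.273, -0.157, -0.019, -0.147, 0.35],
    [0.333, 0.238, -0.301, -0.179, -0.022, -0.167, 0.35],
    [0.363, 0.276, -0.327, -0.202, -0.025, -0.188, 0.35],
    [0.39, 0.317, -0.351, -0.224, -0.028, -0.209, 0.35],
    [0.416, 0.362, -0.373, -0.246, -0.03, -0.23, 0.35],
    [0.439, 0.409, -0.394, -0.269, -0.033, -0.251, 0.35]
  ]
}}

```text
time_s: 6.65
tool_pos: [478.0, -160.1, 240.3]
orientation: [0.284, 0.01, 0.959, -0.003]
contact_force: [0.9, -0.1, -1.0]
gripper_width: 55.0
gripper_force: 0.0
```

```bash
python3 -c "
from ik import *
print(env.get_state()['joints'].round(2))
cart((600,-162,43),Rf(-1.3),n=6)"
```

```text
[ 0.6   0.72 -0.4   2.3   2.95  0.39 -1.03]
[0.003, 0.0, 0.051, 0.0, -0.0, 0.0] 0 [ 0.6   0.72 -0.4   2.3   2.95  0.39 -1.03]
[0.007, 0.001, 0.103, 0.0, -0.0, 0.0] 1 [ 0.6   0.78 -0.43  2.27  2.89  0.43 -0.96]
[0.01, 0.001, 0.154, 0.0, -0.0, 0.0] 0 [ 0.6   0.78 -0.43  2.27  2.89  0.43 -0.96]
[0.014, 0.002, 0.206, 0.0, -0.0, 0.0] 0 [ 0.6   0.78 -0.43  2.27  2.89  0.43 -0.96]
[0.017, 0.002, 0.257, 0.0, -0.0, 0.0] 1 [ 0.58  0.86 -0.41  2.23  2.89  0.47 -0.95]
[0.02, 0.003, 0.309, 0.0, -0.0, 0.0] 1 [ 0.57  0.89 -0.41  2.21  2.89  0.49 -0.94]
now [ 562.2 -161.8  110.5] w 55.0 F [ 0.9 -0.1 -1. ] t 6.65 ang/row 0.0 mm/row 12.9
LAST [0.02, 0.003, 0.309, 0.0, -0.0, 0.0]
```

Emit:
{"method": "apply_moves", "body": {
  "plan": [
    [0.003, 0, 0.051, 0, 0, 0, 0.35],
    [0.007, 0.001, 0.103, 0, 0, 0, 0.35],
    [0.01, 0.001, 0.154, 0, 0, 0, 0.35],
    [0.014, 0.002, 0.206, 0, 0, 0, 0.35],
    [0.017, 0.002, 0.257, 0, 0, 0, 0.35],
    [0.02, 0.003, 0.309, 0, 0, 0, 0.35],
    [0.02, 0.003, 0.309, 0, 0, 0, 0.35]
  ]
}}

```text
time_s: 7.23
tool_pos: [516.6, -161.1, 171.1]
orientation: [0.283, 0.013, 0.959, -0.004]
contact_force: [-0.1, -0.0, 0.1]
gripper_width: 55.3
gripper_force: 0.0
```

```bash
python3 -c "
from ik import *
r=cam('scene'); cv2.imwrite('pics/s2.png',cv2.resize(r['frame'][100:340,100:420],None,fx=2.4,fy=2.4,interpolation=2))
cart((602,-112,43),Rf(-1.3),n=10,show=0)"
```

```text
now [ 600.2 -163.2   42.1] w 55.8 F [-0.8  0.3 -0.1] t 7.28 ang/row 0.0 mm/row 5.1
LAST [-0.003, 0.204, -0.002, -0.001, -0.0, -0.001]
```

View pics/s2.png

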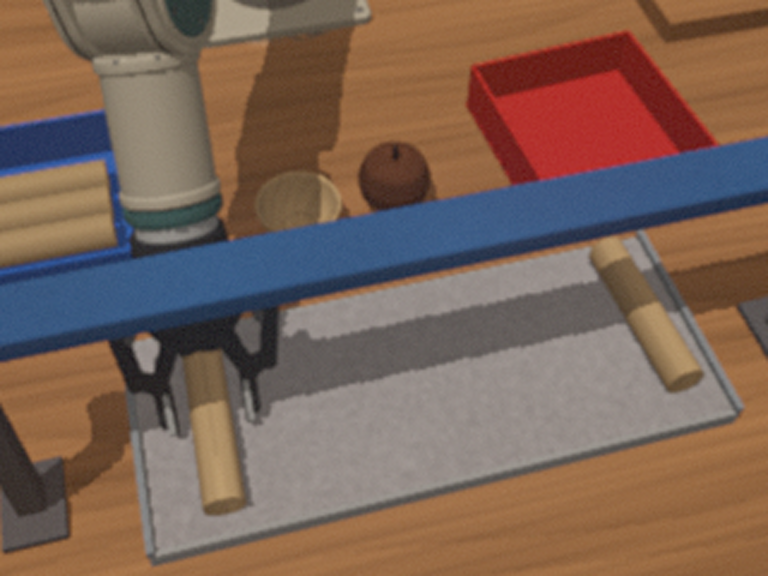

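Fingers straddle the rod at (170,430) and (250,415), level with its middle, and the lamp bar is clear of the wrist. Now I roll it.

Emit:
{"method": "apply_moves", "body": {
  "plan": [
    [0, 0.016, 0, 0, 0, 0, 0.35],
    [0, 0.032, 0, 0, 0, 0, 0.35],
    [0, 0.048, 0, 0, 0, 0, 0.35],
    [0, 0.064, 0, 0, 0, 0, 0.35],
    [0, 0.08, 0, 0, 0, 0, 0.35],
    [0, 0.096, 0, 0, 0, 0, 0.35],
    [0, 0.112, 0, 0, 0, 0, 0.35],
    [0, 0.128, 0, 0, 0, 0, 0.35],
    [0, 0.144, 0, 0, 0, 0, 0.35],
    [0, 0.154, 0, 0, 0, 0, 0.35]
  ]
}}

```text
time_s: 8.12
tool_pos: [517.6, -122.1, 172.8]
orientation: [0.285, 0.012, 0.959, -0.004]
contact_force: [-0.2, 0.8, 0.4]
gripper_width: 55.5
gripper_force: 0.0
```

```bash
python3 -c "
from ik import *
r=cam('scene'); cv2.imwrite('pics/s3.png',cv2.resize(r['frame'][190:330,130:300],None,fx=4,fy=4,interpolation=2))
cart((602,-62,43),Rf(-1.3),n=12,show=0); print(env.get_state()['joints'].round(2))"
```

```text
now [ 602.  -123.9   43.2] w 55.5 F [0.3 0.6 0.4] t 8.17 ang/row 0.0 mm/row 5.2
LAST [0.005, 0.247, -0.003, -0.001, 0.0, -0.0]
[ 0.46  0.88 -0.36  2.24  2.89  0.53 -1.04]
```

View pics/s3.png

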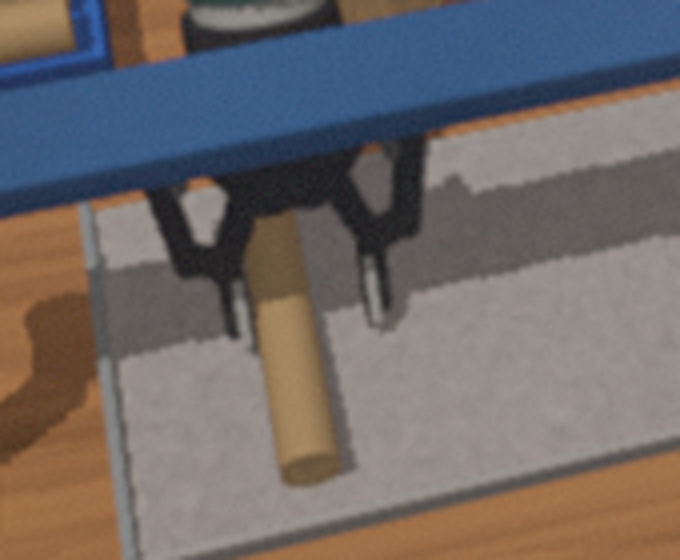

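The rod has moved about 28 mm and is still straight, with the rear finger touching it at about (250,330). Next I measure apparent widths of both rods, then keep rolling.

```bash
cat > wid.py <<'E'
from h import *
def widths():
    r=cam("scene")
    for o in nets.silhouettes("scene","rod_a")[:4]:
        if o["score"]<.3 or o["pixels"].sum()<100: continue
        cs=max(cv2.findContours(o["pixels"].astype(np.uint8),0,1)[0],key=cv2.contourArea)
        b=cv2.minAreaRect(cs); W=cv2.minAreaRect(to_world(r,cs[:,0],37)[:,:2].astype(np.float32))
        ys,xs=np.where(o["pixels"]); far=ys>ys.max()-30
        wpx=np.mean([(xs[ys==v].max()-xs[ys==v].min()+1) for v in range(ys.max()-28,ys.max()-10)])
        print(round(o["score"],2),np.round(o["xy"]),"px",np.round(b[1],1),"world c",np.round(W[0],1),np.round(W[1],1),round(W[2],1),"rowwidth",wpx.round(1))
if __name__=="__main__": widths()
E
python3 wid.py; python3 -c "
import cv2,numpy as np
a=cv2.imread('pics/scene0.png'); b=cv2.imread('pics/s3.png')
for r in (285,290,295): print(r,''.join('%4d'%v for v in (a[r,165:215,2].astype(int)-a[r,165:215,0])))
"
```

```text
0.92 [200. 277.] px [68.9 16.3] world c [ 616.8 -135.6] [ 32.7 151.8] 87.9 rowwidth 16.1
0.71 [366. 231.] px [71.3 16.6] world c [592.6 225.7] [167.8  40. ] 4.6 rowwidth 19.2
285   14  13  14  14  13  12  12  14  13  14  13  13  11  13  11  20  51  64  65  70  70  70  71  70  68  70  68  70  71  69  63  61  50  30  13   9  11  11  13  12  12  14  14  13  15  13  11  11  11  13
290   14  13  12  14  11  13  12  13  11  12  14  14  13  11  11  13  30  56  63  67  69  68  70  71  72  71  71  73  70  67  69  64  60  49  26  12  13  11  14  14  13  13  12  13  12  11  13  13  13  12
295   14  14  12  13  13  12  14  14  12  14  13  13  14  12  12  12  17  42  61  66  69  67  71  72  71  72  72  70  72  71  69  67  64  59  44  22  10  10  11  13  13  14  13  12  14  14  12  14  11  13
```

Emit:
{"method": "apply_moves", "body": {
  "plan": [
    [0, 0.016, 0, 0, 0, 0, 0.35],
    [0, 0.032, 0, 0, 0, 0, 0.35],
    [0, 0.048, 0, 0, 0, 0, 0.35],
    [0, 0.064, 0, 0, 0, 0, 0.35],
    [0, 0.08, 0, 0, 0, 0, 0.35],
    [0, 0.096, 0, 0, 0, 0, 0.35],
    [0, 0.1, 0, 0, 0, 0, 0.35]
  ]
}}

```text
time_s: 8.85
tool_pos: [518.3, -97.0, 172.9]
orientation: [0.285, 0.012, 0.959, -0.004]
contact_force: [0.3, 0.2, 0.3]
gripper_width: 55.6
gripper_force: 0.0
```

```bash
python3 wid.py;  python3 -c "
from ik import *
cart((602,-62,43),Rf(-1.3),n=12,show=0)"
```

```text
0.87 [368. 231.] px [71.  17.2] world c [594.6 226.4] [166.9  40.3] 2.7 rowwidth 19.4
0.74 [213. 276.] px [68. 18.] world c [ 619.4 -109.5] [ 35.5 150.3] 89.9 rowwidth 17.5
now [ 602.7 -100.    43.3] w 55.6 F [-0.1 -1.1 -0.4] t 8.95 ang/row 0.0 mm/row 3.2
LAST [0.005, 0.15, -0.003, -0.001, 0.001, -0.0]
```

```bash
cat >> wid.py <<'E'
def top():
    r=cam("top")
    for o in nets.silhouettes("top","rod_a")[:4]:
        if o["score"]<.3 or o["pixels"].sum()<60: continue
        ys,xs=np.where(o["pixels"])
        if ys.mean()>200: continue
        w=[(v,xs[ys==v].min(),xs[ys==v].max()+1) for v in range(ys.min(),ys.max()+1) if v>130]
        f=r["frame"].astype(float); sig=f[:,:,2]-f[:,:,0]
        sub=[]
        for v,a,b in w[3:-5]:
            L=sig[v,a-8:b+8]; bg=np.median(np.r_[sig[v,a-8:a-3],sig[v,b+3:b+8]]); pk=np.median(sig[v,a+4:b-4]); sub.append(((L-bg)/(pk-bg)).clip(0,1).sum())
        print("top",round(o["score"],2),np.round(o["xy"]),"w",np.mean([b-a for v,a,b in w]).round(2),"subpx",np.round(np.median(sub),2),"y",to_world(r,[o["xy"]],37)[0].round(1))
E
python3 -c "
from wid import *
top()"
```

```text
top 0.8 [163. 152.] w 14.25 subpx 13.32 y [569.9 222.9  37. ]
top 0.64 [300. 130.] w 12.44 subpx 12.76 y [ 628.  -110.9   37. ]
```

Emit:
{"method": "apply_moves", "body": {
  "plan": [
    [0, 0.016, 0, 0, 0, 0, 0.35],
    [0, 0.032, 0, 0, 0, 0, 0.35],
    [0, 0.048, 0, 0, 0, 0, 0.35],
    [0, 0.064, 0, 0, 0, 0, 0.35],
    [0, 0.08, 0, 0, 0, 0, 0.35],
    [0, 0.096, 0, 0, 0, 0, 0.35],
    [0, 0.1, 0, 0, 0, 0, 0.35]
  ]
}}

```text
time_s: 9.63
tool_pos: [518.9, -71.7, 172.8]
orientation: [0.285, 0.011, 0.959, -0.004]
contact_force: [0.5, -0.5, 0.4]
gripper_width: 55.2
gripper_force: 0.0
```

```bash
python3 -c "
from wid import *
top();widths()
from ik import *
cart((602,-30,43),Rf(-1.3),n=12,show=0)"
```

```text
top 0.84 [163. 150.] w 13.86 subpx 13.46 y [577.4 223.7  37. ]
top 0.54 [290. 134.] w 11.86 subpx nan y [618.8 -84.   37. ]
0.67 [227. 273.] px [67.3 15.5] world c [619.5 -84.8] [ 30.2 149.6] 87.9 rowwidth 15.6
now [603.3 -75.4  43.1] w 55.4 F [-0.3 -0.1  0.2] t 9.83 ang/row 0.0 mm/row 3.8
LAST [0.007, 0.18, -0.005, -0.001, 0.0, -0.001]
  return _methods._mean(a, axis=axis, dtype=dtype,
  ret = ret.dtype.type(ret / rcount)
```

Emit:
{"method": "apply_moves", "body": {
  "plan": [
    [0, 0.016, 0, 0, 0, 0, 0.35],
    [0, 0.032, 0, 0, 0, 0, 0.35],
    [0, 0.048, 0, 0, 0, 0, 0.35],
    [0, 0.064, 0, 0, 0, 0, 0.35],
    [0, 0.08, 0, 0, 0, 0, 0.35],
    [0, 0.096, 0, 0, 0, 0, 0.35],
    [0, 0.112, 0, 0, 0, 0, 0.35],
    [0, 0.124, 0, 0, 0, 0, 0.35],
    [0, 0.128, 0, 0, 0, 0, 0.35],
    [0, 0.128, 0, 0, 0, 0, 0.35]
  ]
}}

```text
time_s: 10.67
tool_pos: [519.8, -40.6, 172.8]
orientation: [0.285, 0.012, 0.959, -0.004]
contact_force: [-0.2, 0.1, -0.4]
gripper_width: 55.5
gripper_force: 0.0
```

```bash
python3 -c "
from wid import *
widths()
from ik import *
cart((565,-52,103),Rf(-1.3),n=6,show=0); print(env.get_state()['joints'].round(2))"
```

```text
0.79 [242. 273.] px [67.2 19.4] world c [619.3 -54. ] [ 38.6 151.3] 88.1 rowwidth 18.9
0.71 [369. 232.] px [72.4 19.4] world c [593.7 225.5] [170.1  44.6] 3.9 rowwidth 20.8
now [604.1 -43.7  43.1] w 55.4 F [-1.1  0.  -0.4] t 10.77 ang/row 0.0 mm/row 12.0
LAST [-0.001, -0.04, -0.286, -0.001, 0.0, -0.001]
[ 0.27  0.88 -0.36  2.27  2.74  0.61 -1.08]
```

Emit:
{"method": "apply_moves", "body": {
  "plan": [
    [0, -0.016, 0, 0, 0, 0, 0.35],
    [0, -0.032, 0, 0, 0, 0, 0.35],
    [0, -0.04, 0, 0, 0, 0, 0.35],
    [0, -0.04, 0, 0, 0, 0, 0.35],
    [0, -0.04, 0, 0, 0, 0, 0.35],
    [0, -0.04, 0, 0, 0, 0, 0.35],
    [0, -0.04, 0, 0, 0, 0, 0.35]
  ]
}}

```text
time_s: 11.35
tool_pos: [519.5, -50.9, 172.8]
orientation: [0.285, 0.012, 0.959, -0.004]
contact_force: [-0.4, -0.1, 0.3]
gripper_width: 55.5
gripper_force: 0.0
```

```bash
python3 -c "
from wid import *
widths();widths()
from ik import *
cart((563,-52,105),Rf(-1.3),n=6,show=0)"
```

```text
0.82 [367. 233.] px [71.6 16.8] world c [593.  224.9] [167.2  39.2] 3.9 rowwidth 19.0
0.75 [241. 274.] px [66.5 17.6] world c [620.3 -54.9] [ 35.1 148.6] 87.9 rowwidth 17.9
0.83 [368. 231.] px [72.1 17.6] world c [593.3 225.7] [169.4  40.7] 3.6 rowwidth 19.2
0.78 [241. 269.] px [68.9 18.5] world c [618.6 -53.6] [ 35.5 154.3] 87.5 rowwidth 17.8
now [603.9 -53.2  43.2] w 55.8 F [ 0.3 -0.6 -1.1] t 11.55 ang/row 0.0 mm/row 12.4
LAST [0.001, -0.002, -0.297, -0.001, 0.0, -0.001]
```

Emit:
{"method": "apply_moves", "body": {
  "plan": [
    [0, 0, -0.05, 0, 0, 0, 0.35],
    [0, 0, -0.1, 0, 0, 0, 0.35],
    [0, 0, -0.15, 0, 0, 0, 0.35],
    [0, 0, -0.2, 0, 0, 0, 0.35],
    [0, 0, -0.25, 0, 0, 0, 0.35],
    [0, 0, -0.3, 0, 0, 0, 0.35]
  ]
}}

```text
time_s: 12.05
tool_pos: [478.1, -49.7, 236.1]
orientation: [0.285, 0.012, 0.959, -0.004]
contact_force: [-0.4, -0.3, 0.3]
gripper_width: 55.6
gripper_force: 0.0
```

```bash
python3 -c "
from ik import *
r=cam('scene');print(env.get_state()['joints'].round(2)); cart((553,100,125),Rf(3.9),n=6)"
```

```text
[ 0.31  0.71 -0.38  2.37  2.73  0.54 -1.08]
[0.0, 0.096, -0.014, -0.003, 0.0, -0.004] 0 [ 0.31  0.71 -0.38  2.37  2.73  0.54 -1.08]
[0.001, 0.191, -0.028, -0.006, 0.0, -0.008] 0 [ 0.31  0.71 -0.38  2.37  2.73  0.54 -1.08]
[0.001, 0.287, -0.043, -0.008, 0.0, -0.012] 0 [ 0.31  0.71 -0.38  2.37  2.73  0.54 -1.08]
[0.001, 0.383, -0.057, -0.011, 0.0, -0.016] 0 [ 0.31  0.71 -0.38  2.37  2.73  0.54 -1.08]
[0.001, 0.479, -0.071, -0.014, 0.001, -0.02] 0 [ 0.31  0.71 -0.38  2.37  2.73  0.54 -1.08]
[0.001, 0.574, -0.085, -0.017, 0.001, -0.025] 0 [ 0.31  0.71 -0.38  2.37  2.73  0.54 -1.08]
now [561.6 -52.  107.9] w 55.2 F [-1.9  0.8  1.4] t 12.1 ang/row 0.9 mm/row 25.5
LAST [0.001, 0.574, -0.085, -0.017, 0.001, -0.025]
```

Emit:
{"method": "apply_moves", "body": {
  "plan": [
    [0, 0.096, -0.01, -0.003, 0, -0.004, 0.38],
    [0, 0.191, -0.02, -0.006, 0, -0.008, 0.41],
    [0, 0.287, -0.03, -0.008, 0, -0.012, 0.41],
    [0, 0.383, -0.03, -0.011, 0, -0.016, 0.41],
    [0, 0.479, -0.03, -0.014, 0.001, -0.02, 0.41],
    [0, 0.574, -0.03, -0.017, 0.001, -0.025, 0.41],
    [0, 0.65, -0.03, -0.017, 0.001, -0.025, 0.41]
  ]
}}

```text
time_s: 12.68
tool_pos: [478.8, 114.7, 241.4]
orientation: [0.283, -0.034, 0.958, 0.011]
contact_force: [0.2, -0.1, 0.3]
gripper_width: 50.6
gripper_force: 0.0
```

```bash
sed -i 's/max_nfev=80/max_nfev=400/' ik.py; python3 -c "
from ik import *
print(env.get_state()['joints'].round(2)); cart((553,218,108),Rf(3.9),n=6)"
```

```text
[-0.1   0.71 -0.36  2.34  2.44  0.57 -1.08]
[0.003, 0.065, 0.001, 0.0, -0.0, 0.0] 1 [-0.15  0.71 -0.35  2.33  2.4   0.57 -1.09]
[0.006, 0.131, 0.002, 0.0, -0.0, 0.0] 1 [-0.21  0.71 -0.32  2.32  2.38  0.57 -1.11]
[0.009, 0.196, 0.003, 0.0, -0.0, 0.0] 1 [-0.25  0.71 -0.31  2.31  2.34  0.57 -1.11]
[0.012, 0.261, 0.004, 0.001, -0.0, 0.0] 1 [-0.29  0.71 -0.31  2.29  2.3   0.57 -1.1 ]
[0.015, 0.327, 0.005, 0.001, -0.0, 0.001] 1 [-0.33  0.71 -0.31  2.28  2.25  0.57 -1.08]
[0.018, 0.392, 0.007, 0.001, -0.0, 0.001] 1 [-0.35  0.72 -0.32  2.26  2.2   0.58 -1.06]
now [562.6 120.8 111.6] w 50.6 F [ 0.2 -0.1  0.3] t 12.68 ang/row 0.0 mm/row 16.3
LAST [0.018, 0.392, 0.007, 0.001, -0.0, 0.001]
```

Emit:
{"method": "apply_moves", "body": {
  "plan": [
    [0.003, 0.065, 0.001, 0, 0, 0, 0.41],
    [0.006, 0.131, 0.002, 0, 0, 0, 0.41],
    [0.009, 0.196, 0.003, 0, 0, 0, 0.41],
    [0.012, 0.261, 0.004, 0.001, 0, 0, 0.41],
    [0.015, 0.327, 0.005, 0.001, 0, 0.001, 0.41],
    [0.018, 0.392, 0.007, 0.001, 0, 0.001, 0.41],
    [0.018, 0.392, 0.007, 0.001, 0, 0.001, 0.41]
  ]
}}

```text
time_s: 13.27
tool_pos: [468.6, 214.4, 237.6]
orientation: [0.283, -0.034, 0.958, 0.011]
contact_force: [0.8, 0.7, 0.3]
gripper_width: 50.3
gripper_force: 0.0
```

```bash
python3 -c "
from ik import *
print(env.get_state()['joints'].round(2)); cart((590,220.5,46),Rf(3.9),n=6)
from wid import *
r=cam('scene'); cv2.imwrite('pics/s4.png',cv2.resize(r['frame'][150:290,300:440],None,fx=4,fy=4,interpolation=2)); widths()"
```

```text
[-0.35  0.72 -0.33  2.26  2.2   0.58 -1.06]
[0.002, -0.002, 0.048, 0.0, -0.0, 0.0] 1 [-0.35  0.75 -0.33  2.25  2.22  0.59 -1.07]
[0.003, -0.003, 0.096, 0.0, -0.0, 0.0] 1 [-0.34  0.77 -0.33  2.24  2.24  0.6  -1.08]
[0.005, -0.005, 0.144, 0.001, -0.0, 0.0] 1 [-0.33  0.8  -0.33  2.23  2.26  0.61 -1.09]
[0.006, -0.006, 0.192, 0.001, -0.0, 0.0] 1 [-0.33  0.82 -0.33  2.21  2.28  0.62 -1.09]
[0.008, -0.008, 0.241, 0.001, -0.0, 0.0] 1 [-0.32  0.85 -0.33  2.2   2.29  0.63 -1.1 ]
[0.009, -0.01, 0.289, 0.001, -0.0, 0.0] 1 [-0.32  0.87 -0.32  2.18  2.31  0.64 -1.1 ]
now [552.5 220.7 107.7] w 50.3 F [0.8 0.7 0.3] t 13.27 ang/row 0.0 mm/row 12.0
LAST [0.009, -0.01, 0.289, 0.001, -0.0, 0.0]
0.79 [243. 270.] px [71.6 17.2] world c [613.4 -53.3] [ 33.9 161.4] 87.2 rowwidth 17.1
0.66 [367. 234.] px [69.5 16.6] world c [595.7 226. ] [162.1  38.5] 3.7 rowwidth 19.3
```

View pics/s4.png

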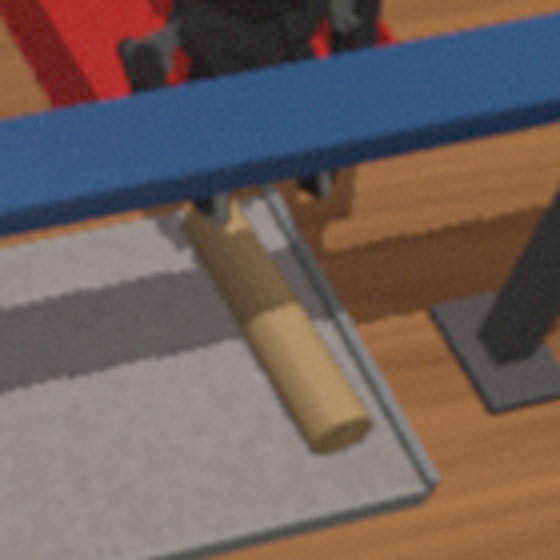

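The open fingertips are at (210,205) and (318,182), either side of the rod's near part, with the end stop to the right. I descend now.

Emit:
{"method": "apply_moves", "body": {
  "plan": [
    [0.002, -0.001, 0.048, 0, 0, 0, 0.41],
    [0.003, -0.002, 0.096, 0, 0, 0, 0.41],
    [0.005, -0.003, 0.144, 0.001, 0, 0, 0.41],
    [0.006, -0.004, 0.192, 0.001, 0, 0, 0.41],
    [0.007, -0.005, 0.22, 0.001, 0, 0, 0.41],
    [0.008, -0.006, 0.25, 0.001, 0, 0, 0.41],
    [0.009, -0.006, 0.289, 0.001, 0, 0, 0.41],
    [0.009, -0.006, 0.289, 0.001, 0, 0, 0.41]
  ]
}}

```text
time_s: 14.08
tool_pos: [507.2, 210.2, 174.6]
orientation: [0.283, -0.03, 0.959, 0.007]
contact_force: [-0.6, 0.6, -0.3]
gripper_width: 50.3
gripper_force: 0.0
```

```bash
python3 -c "
from ik import *
from wid import *
widths()
cart((593,175,45),Rf(3.9),n=6,show=0)"
```

```text
0.73 [369. 235.] px [58.6 17.4] world c [605.9 221.9] [138.1  40.4] 3.4 rowwidth 20.1
0.61 [242. 270.] px [73.5 17.9] world c [612.8 -53.8] [ 34.3 166. ] 87.9 rowwidth 18.1
now [590.3 215.5  45.7] w 50.3 F [-0.2  0.2 -0.6] t 14.18 ang/row 0.1 mm/row 6.8
LAST [0.003, -0.166, 0.003, -0.002, -0.001, -0.001]
```

```bash
python3 -c "
from ik import *
s=env.get_state();print(s['joints'].round(3),s['dq'].round(2),s['joint_torque'].round(1),s['torque'].round(2)); g,d=rep(s['joints'])[:3],0; print(g.round(1)); cart((593,175,45),Rf(3.9),n=6,show=0)"
```

```text
[-0.299  0.873 -0.332  2.185  2.304  0.639 -1.091] [-0.01 -0.02 -0.01  0.01 -0.   -0.    0.  ] [  0.3 -51.6  -3.2  -4.9   0.7   2.3  -0. ] [-0.03  0.63 -0.02]
[591.1 213.2  45.4]
now [590.3 215.5  45.7] w 50.3 F [-0.2  0.2 -0.6] t 14.18 ang/row 0.1 mm/row 6.8
LAST [0.003, -0.166, 0.003, -0.002, -0.001, -0.001]
```

Emit:
{"method": "apply_moves", "body": {
  "plan": [
    [0, -0.016, 0, 0, 0, 0, 0.41],
    [0, -0.032, 0, 0, 0, 0, 0.41],
    [0, -0.048, 0, 0, 0, 0, 0.41],
    [0, -0.064, 0, 0, 0, 0, 0.41],
    [0, -0.08, 0, 0, 0, 0, 0.41],
    [0, -0.096, 0, 0, 0, 0, 0.41],
    [0, -0.1, 0, 0, 0, 0, 0.41]
  ]
}}

```text
time_s: 14.77
tool_pos: [508.2, 185.0, 176.0]
orientation: [0.283, -0.03, 0.959, 0.007]
contact_force: [0.4, 0.7, -0.8]
gripper_width: 50.4
gripper_force: 0.0
```

```bash
python3 -c "
from ik import *
from wid import *
widths()
cart((594,165,45),Rf(3.9),n=6,show=0);print(rep(env.get_state()['joints']).round(1))"
```

```text
0.92 [241. 269.] px [73.7 17.9] world c [612.3 -54.1] [ 34.3 166.1] 88.2 rowwidth 17.7
0.91 [358. 241.] px [60.5 17.7] world c [607.5 197.2] [142.1  40.9] 4.6 rowwidth 20.1
now [592.  190.5  46.1] w 50.6 F [ 0.  -0.1 -1.1] t 14.87 ang/row 0.1 mm/row 4.3
LAST [0.002, -0.106, 0.005, -0.002, -0.001, -0.001]
[ 5.928e+02  1.881e+02  4.580e+01  5.000e-01  0.000e+00 -8.000e-01]
```

Emit:
{"method": "apply_moves", "body": {
  "plan": [
    [0, -0.016, 0, 0, 0, 0, 0.41],
    [0, -0.032, 0, 0, 0, 0, 0.41],
    [0, -0.048, 0, 0, 0, 0, 0.41],
    [0, -0.064, 0, 0, 0, 0, 0.41],
    [0, -0.08, 0, 0, 0, 0, 0.41],
    [0, -0.096, 0, 0, 0, 0, 0.41],
    [0, -0.112, 0, 0, 0, 0, 0.41]
  ]
}}

```text
time_s: 15.45
tool_pos: [509.9, 157.8, 176.1]
orientation: [0.283, -0.03, 0.959, 0.007]
contact_force: [0.2, -0.7, 0.2]
gripper_width: 50.5
gripper_force: 0.0
```

```bash
python3 -c "
from ik import *
from wid import *
widths()
cart((594,165,45),Rf(3.9),n=6,show=0);print(env.get_state()['joints'].round(2))"
```

```text
0.82 [347. 245.] px [61.7 16.2] world c [607.2 173.1] [143.2  36.6] 4.2 rowwidth 18.5
0.59 [243. 268.] px [73.5 18.3] world c [612.9 -54.1] [ 36.3 165.6] 88.1 rowwidth 18.6
now [593.8 161.8  46.1] w 50.6 F [ 0.2 -0.   0.8] t 15.55 ang/row 0.1 mm/row 0.6
LAST [0.002, 0.008, 0.004, -0.002, -0.001, -0.001]
[-0.18  0.87 -0.35  2.23  2.42  0.65 -1.11]
```

Emit:
{"method": "apply_moves", "body": {
  "plan": [
    [0, -0.016, 0, 0, 0, 0, 0.41],
    [0, -0.032, 0, 0, 0, 0, 0.41],
    [0, -0.048, 0, 0, 0, 0, 0.41],
    [0, -0.064, 0, 0, 0, 0, 0.41],
    [0, -0.08, 0, 0, 0, 0, 0.41],
    [0, -0.092, 0, 0, 0, 0, 0.41],
    [0, -0.1, 0, 0, 0, 0, 0.41]
  ]
}}

```text
time_s: 16.13
tool_pos: [511.4, 132.6, 176.1]
orientation: [0.283, -0.03, 0.959, 0.007]
contact_force: [-0.2, -0.6, -0.2]
gripper_width: 50.4
gripper_force: 0.0
```

```bash
python3 -c "
from ik import *
from wid import *
widths()
cart((594,165,45),Rf(3.9),n=6,show=0);print(env.get_state()['joints'].round(2))"
```

```text
0.74 [338. 247.] px [62.  18.4] world c [609.9 145.5] [144.3  40.4] 4.9 rowwidth 20.3
0.71 [240. 268.] px [74.  18.8] world c [613.2 -53. ] [ 37.  166.8] 88.1 rowwidth 18.6
now [595.4 137.5  46.2] w 50.4 F [-0.2  0.3 -0.7] t 16.23 ang/row 0.1 mm/row 4.6
LAST [0.002, 0.106, 0.004, -0.002, -0.001, -0.001]
[-0.12  0.87 -0.35  2.25  2.48  0.65 -1.11]
```

Emit:
{"method": "apply_moves", "body": {
  "plan": [
    [0, 0.014, 0, 0, 0, 0, 0.41],
    [0, 0.028, 0, 0, 0, 0, 0.41],
    [0, 0.028, 0, 0, 0, 0, 0.5],
    [0, 0.028, 0, 0, 0, 0, 0.56],
    [0, 0.028, 0, 0, 0, 0, 0.62],
    [0, 0.028, 0, 0, 0, 0, 0.68],
    [0, 0.028, 0, 0, 0, 0, 0.72],
    [0, 0.028, 0, 0, 0, 0, 0.72],
    [0, 0.028, 0, 0, 0, 0, 0.72]
  ],
  "newtons": 20
}}

```text
time_s: 16.98
tool_pos: [511.0, 140.5, 176.2]
orientation: [0.283, -0.031, 0.959, 0.008]
contact_force: [-0.7, 0.5, 1.0]
gripper_width: 33.7
gripper_force: 19.9
```

```bash
python3 -c "
from ik import *
from wid import *
widths()
cart((596,116,45),Rf(3.9),n=6,show=0);s=env.get_state();print(s['gripper_force'])"
```

```text
0.76 [337. 249.] px [57.2 17.4] world c [615.9 148.5] [132.8  38.8] 1.3 rowwidth 18.7
0.71 [242. 267.] px [72.6 17.4] world c [613.  -53.9] [ 34.2 163.9] 87.7 rowwidth 17.3
now [594.9 145.4  46.3] w 33.5 F [-0.5  1.3  1.6] t 17.08 ang/row 0.1 mm/row 4.9
LAST [0.006, -0.121, 0.003, -0.002, -0.0, -0.001]
19.858378171920776
```

Emit:
{"method": "apply_moves", "body": {
  "plan": [
    [0, 0, 0, 0, 0, 0, 0.6],
    [0, 0, 0, 0, 0, 0, 0.41],
    [0, 0, 0, 0, 0, 0, 0.41],
    [0, -0.016, 0, 0, 0, 0, 0.41],
    [0, -0.032, 0, 0, 0, 0, 0.41],
    [0, -0.048, 0, 0, 0, 0, 0.41],
    [0, -0.064, 0, 0, 0, 0, 0.41],
    [0, -0.08, 0, 0, 0, 0, 0.41],
    [0, -0.096, 0, 0, 0, 0, 0.41],
    [0, -0.112, 0, 0, 0, 0, 0.41],
    [0, -0.128, 0, 0, 0, 0, 0.41],
    [0, -0.14, 0, 0, 0, 0, 0.41]
  ]
}}

```text
time_s: 18.08
tool_pos: [513.2, 104.7, 176.2]
orientation: [0.283, -0.03, 0.959, 0.007]
contact_force: [-0.5, 0.3, 0.5]
gripper_width: 50.6
gripper_force: 0.0
```

Emit:
{"method": "apply_moves", "body": {
  "plan": [
    [0, -0.012, 0, 0, 0, 0, 0.41],
    [0, -0.02, 0, 0, 0, 0, 0.41],
    [0, -0.024, 0, 0, 0, 0, 0.41],
    [0, -0.024, 0, 0, 0, 0, 0.41],
    [0, -0.024, 0, 0, 0, 0, 0.41],
    [0, -0.024, 0, 0, 0, 0, 0.41]
  ]
}}

```text
time_s: 18.58
tool_pos: [513.5, 99.7, 176.3]
orientation: [0.283, -0.031, 0.959, 0.008]
contact_force: [-0.6, 0.7, -0.2]
gripper_width: 50.6
gripper_force: 0.0
```

```bash
python3 -c "
from ik import *
from wid import *
widths();widths()
cart((596,116,45),Rf(3.9),n=6,show=0);s=env.get_state();print(s['joints'].round(2))"
```

```text
0.84 [318. 249.] px [63.1 16.5] world c [611.3 112.8] [145.9  35.8] 2.8 rowwidth 18.6
0.69 [242. 272.] px [72.6 17.2] world c [612.6 -53.8] [ 33.2 164. ] 87.9 rowwidth 17.6
0.67 [320. 249.] px [62.6 17. ] world c [611.8 113. ] [144.2  36.4] 3.4 rowwidth 18.1
0.56 [240. 268.] px [72.5 18.8] world c [614.2 -53.5] [ 37.1 163.1] 89.4 rowwidth 18.9
now [597.4 104.4  46.4] w 50.4 F [ 0.6  1.2 -0.2] t 18.78 ang/row 0.1 mm/row 2.0
LAST [0.006, 0.043, 0.003, -0.002, -0.001, -0.001]
[-0.04  0.87 -0.35  2.27  2.55  0.65 -1.11]
```

Emit:
{"method": "apply_moves", "body": {
  "plan": [
    [0, 0.016, 0, 0, 0, 0, 0.41],
    [0, 0.034, 0, 0, 0, 0, 0.38],
    [0, 0.034, 0, 0, 0, 0, 0.35],
    [0, 0.034, -0.05, 0, 0, 0, 0.35],
    [0, 0.034, -0.1, 0, 0, 0, 0.35],
    [0, 0.034, -0.15, 0, 0, 0, 0.35],
    [0, 0.034, -0.2, 0, 0, 0, 0.35],
    [0, 0.034, -0.25, 0, 0, 0, 0.35],
    [0, 0.034, -0.3, 0, 0, 0, 0.35]
  ]
}}

```text
time_s: 19.53
tool_pos: [471.9, 105.8, 239.7]
orientation: [0.283, -0.031, 0.959, 0.008]
contact_force: [-0.5, 0.1, -0.7]
gripper_width: 55.4
gripper_force: 0.0
```

```bash
python3 -c "
from ik import *
from wid import *
widths()
cart((562,-54,112),Rf(-1.8),n=6)"
```

```text
0.89 [318. 245.] px [71.6 17.4] world c [600.2 112. ] [168.   37.4] 3.2 rowwidth 18.8
0.65 [238. 269.] px [72.8 18.3] world c [612.8 -53.3] [ 35.5 164.4] 87.7 rowwidth 18.2
[0.002, -0.105, -0.002, 0.003, -0.0, 0.004] 1 [-0.02  0.7  -0.37  2.37  2.5   0.59 -1.1 ]
[0.004, -0.21, -0.004, 0.005, -0.0, 0.009] 1 [ 0.05  0.7  -0.38  2.38  2.54  0.59 -1.1 ]
[0.006, -0.315, -0.006, 0.008, -0.0, 0.013] 1 [ 0.12  0.7  -0.38  2.38  2.58  0.58 -1.09]
[0.008, -0.419, -0.008, 0.01, -0.0, 0.017] 1 [ 0.19  0.7  -0.39  2.38  2.62  0.57 -1.08]
[0.01, -0.524, -0.01, 0.013, -0.0, 0.022] 1 [ 0.26  0.71 -0.4   2.38  2.65  0.55 -1.06]
[0.012, -0.629, -0.012, 0.016, -0.0, 0.026] 1 [ 0.33  0.71 -0.41  2.37  2.68  0.53 -1.04]
now [555.8 110.9 110.6] w 55.4 F [ 0.3 -1.3 -0.3] t 19.63 ang/row 0.9 mm/row 27.5
LAST [0.012, -0.629, -0.012, 0.016, -0.0, 0.026]
```

Run:
```python
from ik import *
for yaw in (-135,-85,-60,-45,-30,4.7,30,45,60,95,135):
    S=ik((354,262,32),Rf(yaw,33),n=25,mar=.03)
    S2=ik((354,262,130),Rf(yaw,33),n=25,mar=.03)
    for T in(S,S2):
        if len(T):
            m=np.minimum(T-lo,hi-T).min(1); k=np.argsort(-m)[:4]; print(yaw,len(T),[(m[i].round(2),T[i].round(1).tolist()) for i in k])
        else: print(yaw,0)
```

```text
-135 17 [(np.float64(0.73), [-0.5, 1.0, -0.4, 1.7, 0.4, 1.1, -1.9]), (np.float64(0.73), [-0.6, 1.0, -0.2, 1.7, 0.2, 1.0, -1.7]), (np.float64(0.73), [-0.7, 1.0, -0.1, 1.7, 0.1, 1.0, -1.6]), (np.float64(0.73), [-0.7, 1.0, -0.1, 1.7, 0.1, 1.0, -1.6])]
-135 16 [(np.float64(0.74), [-0.5, 0.8, -0.4, 1.7, 0.3, 1.2, -1.8]), (np.float64(0.74), [-0.6, 0.8, -0.3, 1.7, 0.2, 1.2, -1.7]), (np.float64(0.74), [-0.6, 0.8, -0.2, 1.7, 0.1, 1.2, -1.7]), (np.float64(0.73), [-0.7, 0.8, 0.0, 1.7, 0.0, 1.2, -1.5])]
-85 20 [(np.float64(0.56), [-0.6, 1.0, -0.7, 1.9, 0.9, 1.2, -1.8]), (np.float64(0.55), [-0.7, 1.0, -0.4, 1.9, 0.8, 1.0, -1.6]), (np.float64(0.55), [-0.7, 1.0, -0.4, 1.9, 0.8, 1.0, -1.6]), (np.float64(0.55), [-0.8, 0.9, -0.3, 1.9, 0.7, 1.0, -1.5])]
-85 19 [(np.float64(0.57), [-0.6, 0.8, -0.5, 1.9, 0.7, 1.2, -1.5]), (np.float64(0.57), [-0.7, 0.8, -0.5, 1.9, 0.7, 1.2, -1.5]), (np.float64(0.56), [-0.7, 0.8, -0.5, 1.9, 0.7, 1.2, -1.5]), (np.float64(0.56), [-0.7, 0.8, -0.4, 1.9, 0.7, 1.2, -1.5])]
-60 18 [(np.float64(0.39), [-0.6, 1.0, -0.8, 2.1, 1.2, 1.2, -1.7]), (np.float64(0.39), [-0.6, 1.0, -0.6, 2.
[... 1697 characters left out ...]
.2, 2.4, 1.4, 0.3, 1.4]), (np.float64(0.05), [0.4, 0.9, -1.1, 2.4, 1.4, 0.3, 1.4]), (np.float64(0.04), [0.4, 0.9, -1.1, 2.4, 1.4, 0.3, 1.4]), (np.float64(0.03), [0.4, 0.9, -1.1, 2.4, 1.4, 0.3, 1.4])]
135 10 [(np.float64(0.3), [-0.2, 0.9, -0.1, 2.1, -0.8, 0.6, -1.9]), (np.float64(0.28), [-0.1, 0.9, -0.3, 2.1, -0.6, 0.5, -2.2]), (np.float64(0.26), [-0.1, 0.9, -0.4, 2.1, -0.5, 0.5, -2.2]), (np.float64(0.26), [-0.1, 0.9, -0.4, 2.1, -0.5, 0.5, -2.3])]
135 17 [(np.float64(0.41), [-0.1, 0.7, -0.4, 2.1, -0.4, 0.7, -2.4]), (np.float64(0.41), [-0.1, 0.7, -0.3, 2.1, -0.5, 0.7, -2.3]), (np.float64(0.39), [0.0, 0.8, -0.6, 2.1, -0.3, 0.6, -2.6]), (np.float64(0.34), [-0.3, 0.7, 0.0, 2.1, -0.8, 0.8, -2.0])]
```

Emit:
{"method": "apply_moves", "body": {
  "plan": [
    [0.002, -0.105, -0.002, 0.003, 0, 0.004, 0.35],
    [0.004, -0.21, -0.004, 0.005, 0, 0.009, 0.35],
    [0.006, -0.315, -0.006, 0.008, 0, 0.013, 0.35],
    [0.008, -0.419, -0.008, 0.01, 0, 0.017, 0.35],
    [0.01, -0.524, -0.01, 0.013, 0, 0.022, 0.35],
    [0.012, -0.629, -0.012, 0.016, 0, 0.026, 0.35],
    [0.012, -0.629, -0.012, 0.016, 0, 0.026, 0.35]
  ]
}}

```text
time_s: 20.22
tool_pos: [478.4, -57.5, 239.8]
orientation: [0.283, 0.021, 0.959, -0.008]
contact_force: [-0.2, 0.1, 0.3]
gripper_width: 55.6
gripper_force: 0.0
```

```bash
python3 -c "
from ik import *
cart((602,-53.5,43),Rf(-1.8),n=6)"
```

```text
[0.002, 0.006, 0.052, -0.001, -0.0, -0.0] 1 [ 0.3   0.73 -0.35  2.35  2.74  0.54 -1.1 ]
[0.005, 0.012, 0.103, -0.001, -0.0, -0.001] 1 [ 0.29  0.76 -0.35  2.34  2.74  0.56 -1.1 ]
[0.007, 0.017, 0.155, -0.002, -0.0, -0.001] 1 [ 0.29  0.79 -0.35  2.33  2.75  0.57 -1.1 ]
[0.01, 0.023, 0.207, -0.002, -0.0, -0.002] 1 [ 0.29  0.82 -0.35  2.31  2.76  0.58 -1.1 ]
[0.012, 0.029, 0.258, -0.003, -0.0, -0.002] 1 [ 0.28  0.85 -0.35  2.29  2.76  0.59 -1.1 ]
[0.015, 0.035, 0.31, -0.003, -0.0, -0.003] 1 [ 0.28  0.88 -0.35  2.28  2.77  0.6  -1.09]
now [562.4 -61.7 110. ] w 55.6 F [-0.2  0.1  0.3] t 20.22 ang/row 0.1 mm/row 13.0
LAST [0.015, 0.035, 0.31, -0.003, -0.0, -0.003]
```

Emit:
{"method": "apply_moves", "body": {
  "plan": [
    [0.003, 0.006, 0.052, -0.001, 0, 0, 0.35],
    [0.005, 0.012, 0.103, -0.001, 0, -0.001, 0.35],
    [0.007, 0.017, 0.155, -0.002, 0, -0.001, 0.35],
    [0.01, 0.023, 0.207, -0.002, 0, -0.002, 0.35],
    [0.012, 0.029, 0.258, -0.003, 0, -0.002, 0.35],
    [0.015, 0.035, 0.312, -0.003, 0, -0.003, 0.35],
    [0.015, 0.035, 0.312, -0.003, 0, -0.003, 0.35]
  ]
}}

```text
time_s: 20.8
tool_pos: [518.5, -43.7, 170.8]
orientation: [0.283, 0.01, 0.959, -0.002]
contact_force: [1.5, -0.1, -0.0]
gripper_width: 55.5
gripper_force: 0.0
```

Emit:
{"method": "apply_moves", "body": {
  "plan": [
    [0, 0, 0, 0, 0, 0, 0.45],
    [0, 0, 0, 0, 0, 0, 0.55],
    [0, 0, 0, 0, 0, 0, 0.6],
    [0, 0, 0, 0, 0, 0, 0.65],
    [0, 0, 0, 0, 0, 0, 0.7],
    [0, 0, 0, 0, 0, 0, 0.8],
    [0, 0, 0, 0, 0, 0, 0.8],
    [0, 0, 0, 0, 0, 0, 0.8]
  ],
  "newtons": 20
}}

```text
time_s: 21.47
tool_pos: [517.3, -44.3, 173.6]
orientation: [0.284, 0.01, 0.959, -0.002]
contact_force: [-3.5, -0.6, 5.9]
gripper_width: 32.4
gripper_force: 20.5
```

```bash
python3 -c "
from ik import *
from wid import *
widths()
cart((602,-53.5,43),Rf(-1.8),n=6,show=0)"
```

```text
0.82 [319. 245.] px [71.6 17.4] world c [601.5 112. ] [165.2  37.1] 4.2 rowwidth 18.5
0.58 [245. 273.] px [68.1 16.7] world c [618.6 -46. ] [ 32.4 153.3] 88.8 rowwidth 16.5
now [601.4 -45.8  43.7] w 32.7 F [-3.1 -0.2  7.2] t 21.57 ang/row 0.1 mm/row 1.3
LAST [-0.0, -0.026, 0.004, 0.002, -0.0, 0.003]
```

Emit:
{"method": "apply_moves", "body": {
  "plan": [
    [0, 0, 0, 0, 0, 0, 0.6],
    [0, 0, 0, 0, 0, 0, 0.45],
    [0, 0.016, 0, 0, 0, 0, 0.45],
    [0, 0.032, 0, 0, 0, 0, 0.45],
    [0, 0.048, 0, 0, 0, 0, 0.45],
    [0, 0.064, 0, 0, 0, 0, 0.45],
    [0, 0.072, 0, 0, 0, 0, 0.5],
    [0, 0.06, 0, 0, 0, 0, 0.6],
    [0, 0.056, 0, 0, 0, 0, 0.7],
    [0, 0.056, 0, 0, 0, 0, 0.8],
    [0, 0.056, 0, 0, 0, 0, 0.8],
    [0, 0.056, 0, 0, 0, 0, 0.8]
  ],
  "newtons": 20
}}

```text
time_s: 22.57
tool_pos: [517.8, -30.5, 173.1]
orientation: [0.283, 0.01, 0.959, -0.002]
contact_force: [-0.3, 1.8, 0.9]
gripper_width: 29.5
gripper_force: 20.5
```

```bash
python3 -c "
from ik import *
from wid import *
print([round(env.get_state()['gripper_width'],2)]);widths();print(env.get_state()['gripper_force'])
cart((585,-32,75),Rf(-1.8),n=6)"
```

```text
[29.51]
0.86 [253. 272.] px [66.9 14.1] world c [620.4 -31.2] [ 27.1 150.8] 87.7 rowwidth 14.0
0.74 [319. 246.] px [72.  17.4] world c [600.5 112.2] [167.4  38.3] 3.0 rowwidth 19.2
20.514026284217834
[-0.002, 0.001, -0.024, 0.0, -0.0, 0.0] 1 [ 0.24  0.86 -0.35  2.29  2.73  0.61 -1.1 ]
[-0.004, 0.001, -0.048, 0.001, -0.0, 0.001] 1 [ 0.24  0.85 -0.36  2.3   2.72  0.61 -1.09]
[-0.006, 0.002, -0.072, 0.001, -0.0, 0.001] 1 [ 0.24  0.84 -0.36  2.3   2.71  0.6  -1.09]
[-0.008, 0.002, -0.096, 0.002, -0.0, 0.002] 1 [ 0.24  0.83 -0.36  2.31  2.71  0.6  -1.09]
[-0.01, 0.003, -0.12, 0.002, -0.0, 0.002] 1 [ 0.24  0.81 -0.36  2.32  2.7   0.6  -1.09]
[-0.012, 0.003, -0.143, 0.002, -0.0, 0.003] 1 [ 0.24  0.8  -0.37  2.32  2.69  0.59 -1.09]
now [601.9 -32.   43.2] w 28.9 F [ 0.4 -0.5  1. ] t 22.67 ang/row 0.1 mm/row 6.0
LAST [-0.012, 0.003, -0.143, 0.002, -0.0, 0.003]
```

Emit:
{"method": "apply_moves", "body": {
  "plan": [
    [0, 0, 0, 0, 0, 0, 0.85],
    [0, 0, 0, 0, 0, 0, 0.9],
    [-0.002, 0, -0.024, 0, 0, 0, 0.9],
    [-0.004, 0, -0.048, 0, 0, 0, 0.9],
    [-0.006, 0, -0.08, 0, 0, 0, 0.9],
    [-0.008, 0, -0.12, 0, 0, 0, 0.9],
    [-0.01, 0, -0.16, 0, 0, 0, 0.9],
    [-0.012, 0, -0.2, 0, 0, 0, 0.9],
    [-0.014, 0, -0.24, 0, 0, 0, 0.9],
    [-0.014, 0, -0.27, 0, 0, 0, 0.9],
    [-0.014, 0, -0.27, 0, 0, 0, 0.9]
  ],
  "newtons": 50
}}

```text
time_s: 23.58
tool_pos: [483.4, -29.7, 233.2]
orientation: [0.284, 0.01, 0.959, -0.002]
contact_force: [-0.6, -0.2, -1.2]
gripper_width: 28.5
gripper_force: 49.4
```

```bash
cat > carry.py <<'E'
from ik import *
import sys
def clear(q):
    p,r=fk(q); a=r.apply([0,0,1]); h=-1e9
    for s in np.arange(-54-154.7+154.7,340,5.):   # s back from grasp point
        c=p+a*(154.7-s); rad=45 if s<150 else 50
        for b in np.linspace(0,2*np.pi,16): 
            v=c+r.apply([np.cos(b),np.sin(b),0])*rad*(s>=50)
            if v[2]>190: h=max(h,v[0])
    g=p+a*154.7; rod=r.apply([1,0,0])*np.cos(np.radians(33))-a*np.sin(np.radians(33))  # rod axis (sign free)
    return h,rod,g
if __name__=="__main__":
    q=env.get_state()["joints"]; print(q.round(2),rep(q).round(2))
    best=None
    for sd in range(12):
        S=ik((354,262,125),Rf(-85.3,33),n=1,q0=q+np.random.default_rng(sd).normal(0,.2,7),mar=.1)
        if len(S) and (best is None or abs(S[0]-q).max()<abs(best-q).max()): best=S[0]
    print(best.tolist())
    for a in np.linspace(0,1,9):
        Q_=q+(best-q)*a; h,rod,g=clear(Q_); print(a.round(2),g.round(0),"lampx",h.round(0),"rod",rod.round(2))
E
python3 carry.py; python3 -c "
from wid import *
widths();print(env.get_state()['gripper_width'])"
```

```text
[ 0.25  0.72 -0.36  2.36  2.7   0.55 -1.1 ] [ 5.6753e+02 -3.3630e+01  1.0322e+02  5.4000e-01 -1.0000e-02 -8.4000e-01]
[-0.4323685621712626, 0.9339949125242781, -0.8935639771147489, 1.8979528099900198, 0.8788444360560481, 1.4048290479025807, -1.7384113126231013]
0.0 [568. -34. 103.] lampx 563.0 rod [-1.    0.02  0.  ]
0.12 [608.   2. 112.] lampx 604.0 rod [-0.97  0.21 -0.06]
0.25 [629.  38. 118.] lampx 627.0 rod [-0.91  0.41 -0.09]
0.38 [631.  76. 118.] lampx 630.0 rod [-0.81  0.58 -0.08]
0.5 [613. 114. 115.] lampx 614.0 rod [-0.68  0.73 -0.04]
0.62 [574. 153. 110.] lampx 578.0 rod [-0.53  0.85  0.01]
0.75 [516. 192. 107.] lampx 528.0 rod [-0.37  0.93  0.04]
0.88 [441. 229. 110.] lampx 468.0 rod [-0.22  0.97  0.04]
1.0 [354. 262. 125.] lampx 397.0 rod [-0.08  1.    0.  ]
0.79 [317. 245.] px [71.1 16.5] world c [600.4 112.5] [164.5  36.3] 4.2 rowwidth 17.9
0.73 [250. 247.] px [51.2 16.7] world c [570.5 -21.3] [ 34.1 124.5] 87.8 rowwidth 16.8
28.63101899697953
```

```bash
cat > carry2.py <<'E'
from carry import *
from scipy.interpolate import interp1d
W=np.array([[568,-34,103,-2],[540,10,118,-25],[500,70,125,-50],[440,160,125,-72],[354,262,125,-85.3]],float)
t=np.r_[0,np.cumsum([1,1.1,1.3,1.6])]; t/=t[-1]; f=interp1d(t,W,axis=0)
def run(ts,q):
    for a in ts:
        w=f(a); z=ik(w[:3],Rf(w[3],33),q0=q,mar=.01); ok=len(z); q=z[0] if ok else q
        h,rod,g=clear(q); yield a,w,ok,q,h
if __name__=="__main__":
    q=env.get_state()["joints"]
    for a,w,ok,qq,h in run(np.linspace(0,1,13),q): print(a.round(2),w.round(0),ok,qq.round(2),"lampx",h.round(0))
E
python3 carry2.py
```

```text
0.0 [568. -34. 103.  -2.] 1 [ 0.24  0.72 -0.36  2.36  2.69  0.55 -1.1 ] lampx 564.0
0.08 [556. -16. 109. -12.] 1 [ 0.1   0.7  -0.34  2.38  2.44  0.61 -1.16] lampx 556.0
0.17 [545.   3. 116. -21.] 1 [-0.04  0.69 -0.32  2.38  2.19  0.65 -1.2 ] lampx 552.0
0.25 [531.  24. 120. -31.] 1 [-0.14  0.68 -0.34  2.34  1.91  0.7  -1.19] lampx 542.0
0.33 [516.  46. 122. -40.] 1 [-0.23  0.69 -0.36  2.29  1.64  0.76 -1.19] lampx 531.0
0.42 [501.  69. 125. -50.] 1 [-0.34  0.69 -0.33  2.23  1.4   0.79 -1.18] lampx 521.0
0.5 [482.  98. 125. -57.] 1 [-0.51  0.69 -0.18  2.18  1.19  0.76 -1.16] lampx 505.0
0.58 [462. 127. 125. -64.] 1 [-0.68  0.7  -0.04  2.12  0.95  0.74 -1.11] lampx 490.0
0.67 [443. 155. 125. -71.] 1 [-0.76  0.71  0.    2.06  0.77  0.79 -1.09] lampx 474.0
0.75 [421. 182. 125. -75.] 1 [-0.81  0.72 -0.01  2.02  0.68  0.85 -1.13] lampx 455.0
0.83 [399. 209. 125. -78.] 1 [-0.85  0.73 -0.03  1.99  0.6   0.9  -1.16] lampx 435.0
0.92 [376. 235. 125. -82.] 1 [-0.9   0.74 -0.04  1.95  0.53  0.95 -1.21] lampx 415.0
1.0 [354. 262. 125. -85.] 1 [-0.94  0.76 -0.05  1.91  0.46  1.   -1.25] lampx 397.0
```

```bash
cat >> carry2.py <<'E'
def rowsfor(ts,cl):
    s=env.get_state(); R0=quat(s)
    print(rep(s["joints"]).round(2), s["gripper_width"])
    for a in ts:
        w=f(a); r=Rf(w[3],33); p=w[:3]-r.apply([0,0,154.7])
        print(np.r_[R0.inv().apply(p-s["tool_pos"])/250,(R0.inv()*r).as_rotvec()/np.pi,cl].round(3).tolist())
E
python3 -c "
from carry2 import *
rowsfor(np.arange(1,13)/24,.9)"
```

```text
[ 5.6828e+02 -3.3720e+01  1.0212e+02  5.4000e-01 -1.0000e-02 -8.4000e-01] 28.63101899697953
[0.012, 0.059, -0.026, 0.017, -0.0, 0.026, 0.9]
[0.022, 0.123, -0.047, 0.032, -0.0, 0.048, 0.9]
[0.03, 0.187, -0.067, 0.046, -0.0, 0.071, 0.9]
[0.037, 0.25, -0.086, 0.061, -0.0, 0.093, 0.9]
[0.043, 0.314, -0.103, 0.075, -0.0, 0.115, 0.9]
[0.056, 0.384, -0.118, 0.09, -0.0, 0.137, 0.9]
[0.067, 0.452, -0.131, 0.104, -0.0, 0.159, 0.9]
[0.076, 0.519, -0.143, 0.118, -0.0, 0.181, 0.9]
[0.084, 0.585, -0.155, 0.133, -0.0, 0.204, 0.9]
[0.091, 0.649, -0.165, 0.147, -0.0, 0.226, 0.9]
[0.109, 0.719, -0.177, 0.158, -0.0, 0.242, 0.9]
[0.129, 0.788, -0.19, 0.169, -0.0, 0.259, 0.9]
```

Emit:
{"method": "apply_moves", "body": {
  "plan": [
    [0.012, 0.059, -0.026, 0.017, 0, 0.026, 0.9],
    [0.022, 0.123, -0.047, 0.032, 0, 0.048, 0.9],
    [0.03, 0.187, -0.067, 0.046, 0, 0.071, 0.9],
    [0.037, 0.25, -0.086, 0.061, 0, 0.093, 0.9],
    [0.043, 0.314, -0.103, 0.075, 0, 0.115, 0.9],
    [0.056, 0.384, -0.118, 0.09, 0, 0.137, 0.9],
    [0.067, 0.452, -0.131, 0.104, 0, 0.159, 0.9],
    [0.076, 0.519, -0.143, 0.118, 0, 0.181, 0.9],
    [0.084, 0.585, -0.155, 0.133, 0, 0.204, 0.9],
    [0.091, 0.649, -0.165, 0.147, 0, 0.226, 0.9],
    [0.109, 0.719, -0.177, 0.158, 0, 0.242, 0.9],
    [0.129, 0.788, -0.19, 0.169, 0, 0.259, 0.9]
  ]
}}

```text
time_s: 24.68
tool_pos: [435.1, 169.6, 254.0]
orientation: [0.248, 0.457, 0.843, -0.136]
contact_force: [-0.1, 0.2, -0.6]
gripper_width: 28.5
gripper_force: 49.5
```

```bash
python3 -c "
from carry2 import *
rowsfor(np.arange(13,25)/24,.9); print(env.get_state()['joints'].round(2))"
```

```text
[ 4.8049e+02  9.6980e+01  1.2391e+02  2.9000e-01 -4.6000e-01 -8.4000e-01] 28.542361799307304
[0.051, 0.018, -0.037, 0.009, -0.0, 0.016, 0.9]
[0.108, 0.037, -0.074, 0.02, -0.0, 0.032, 0.9]
[0.164, 0.057, -0.11, 0.031, -0.0, 0.049, 0.9]
[0.218, 0.077, -0.145, 0.041, -0.0, 0.065, 0.9]
[0.273, 0.084, -0.181, 0.048, -0.0, 0.076, 0.9]
[0.329, 0.085, -0.216, 0.054, -0.0, 0.084, 0.9]
[0.384, 0.086, -0.252, 0.059, -0.0, 0.092, 0.9]
[0.439, 0.087, -0.288, 0.064, -0.0, 0.1, 0.9]
[0.493, 0.088, -0.323, 0.069, -0.0, 0.108, 0.9]
[0.548, 0.088, -0.358, 0.075, -0.0, 0.116, 0.9]
[0.602, 0.089, -0.393, 0.08, -0.0, 0.124, 0.9]
[0.656, 0.089, -0.428, 0.085, -0.0, 0.132, 0.9]
[-0.48  0.69 -0.23  2.18  1.2   0.78 -1.18]
```

Emit:
{"method": "apply_moves", "body": {
  "plan": [
    [0.051, 0.018, -0.037, 0.009, 0, 0.016, 0.9],
    [0.108, 0.037, -0.074, 0.02, 0, 0.032, 0.9],
    [0.164, 0.057, -0.11, 0.031, 0, 0.049, 0.9],
    [0.218, 0.077, -0.145, 0.041, 0, 0.065, 0.9],
    [0.273, 0.084, -0.181, 0.048, 0, 0.076, 0.9],
    [0.329, 0.085, -0.216, 0.054, 0, 0.084, 0.9],
    [0.384, 0.086, -0.252, 0.059, 0, 0.092, 0.9],
    [0.439, 0.087, -0.288, 0.064, 0, 0.1, 0.9],
    [0.493, 0.088, -0.323, 0.069, 0, 0.108, 0.9],
    [0.548, 0.088, -0.358, 0.075, 0, 0.116, 0.9],
    [0.602, 0.089, -0.393, 0.08, 0, 0.124, 0.9],
    [0.602, 0.089, -0.393, 0.08, 0, 0.124, 0.9]
  ]
}}

```text
time_s: 25.68
tool_pos: [353.8, 334.2, 254.3]
orientation: [0.21, 0.637, 0.718, -0.188]
contact_force: [0.0, 0.7, -0.8]
gripper_width: 28.6
gripper_force: 49.5
```

```bash
python3 -c "
from ik import *
r=cam('top'); cv2.imwrite('pics/t1.png',cv2.resize(r['frame'][100:310,80:290],None,fx=2.8,fy=2.8,interpolation=2))
print('rim',to_world(r,[[95,206],[180,200],[184,283],[97,289]],60).round(0)[:,:2].tolist())
print(env.get_state()['joints'].round(2)); cart((354,262,110),Rf(-85.3,33),n=4,show=0)"
```

```text
rim [[437.0, 370.0], [451.0, 175.0], [264.0, 161.0], [250.0, 354.0]]
[-0.73  0.77 -0.33  1.93  0.65  1.08 -1.41]
now [364.5 248.9 124.5] w 28.7 F [ 1.  -0.4 -1.5] t 25.73 ang/row 0.5 mm/row 5.5
LAST [0.08, -0.024, 0.018, 0.006, -0.001, 0.01]
```

View pics/t1.png

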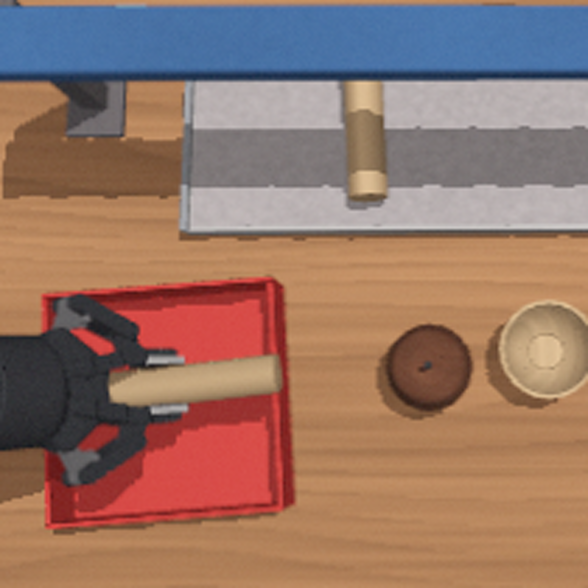

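```bash
python3 -c "
from ik import *
r=cam('top')
print('rod end',to_world(r,[[80+281/2.8,100+373/2.8]],117).round(1), grasp())
cart((351,273,100),Rf(-85.5,33),n=5)"
```

```text
rod end [[372.5 161.8 117. ]] [365.1 247.3 124.7]
[0.029, -0.006, 0.005, 0.001, -0.0, 0.002] 1 [-0.74  0.78 -0.33  1.92  0.65  1.08 -1.42]
[0.058, -0.013, 0.01, 0.003, -0.0, 0.004] 1 [-0.75  0.79 -0.33  1.92  0.64  1.08 -1.43]
[0.087, -0.019, 0.014, 0.004, -0.0, 0.006] 1 [-0.76  0.8  -0.32  1.91  0.64  1.08 -1.44]
[0.116, -0.025, 0.019, 0.005, -0.0, 0.008] 1 [-0.77  0.81 -0.32  1.9   0.63  1.07 -1.45]
[0.145, -0.032, 0.024, 0.006, -0.0, 0.011] 1 [-0.78  0.82 -0.32  1.89  0.63  1.07 -1.46]
now [365.1 247.3 124.7] w 28.3 F [ 0.3 -0.4 -1.8] t 25.78 ang/row 0.4 mm/row 7.7
LAST [0.145, -0.032, 0.024, 0.006, -0.0, 0.011]
```

The rod is held level over the red bin, its far end at (281,373). Its centre is about 10 mm ahead of the grasp. The true rod rests on the plate at (365,150).

Emit:
{"method": "apply_moves", "body": {
  "plan": [
    [0.029, -0.006, 0.005, 0.001, 0, 0.002, 0.9],
    [0.058, -0.013, 0.01, 0.003, 0, 0.004, 0.9],
    [0.087, -0.019, 0.014, 0.004, 0, 0.006, 0.9],
    [0.116, -0.025, 0.019, 0.005, 0, 0.008, 0.9],
    [0.145, -0.032, 0.024, 0.006, 0, 0.011, 0.9],
    [0.145, -0.032, 0.024, 0.006, 0, 0.011, 0.9],
    [0.145, -0.032, 0.024, 0.006, 0, 0.011, 0.9]
  ]
}}

```text
time_s: 26.37
tool_pos: [344.1, 357.1, 229.8]
orientation: [0.209, 0.652, 0.703, -0.192]
contact_force: [0.3, 0.4, -1.1]
gripper_width: 28.5
gripper_force: 49.4
```

```bash
python3 -c "
from ik import *
print(rep(env.get_state()['joints']).round(2))
cart((351,274,30),Rf(-85.5,33),n=10)"
```

```text
[ 3.5087e+02  2.7191e+02  9.9810e+01  4.0000e-02 -5.4000e-01 -8.4000e-01]
[0.016, 0.0, 0.023, 0.0, -0.0, -0.0] 1 [-0.77  0.84 -0.33  1.9   0.64  1.07 -1.48]
[0.031, 0.0, 0.047, 0.0, -0.0, -0.0] 1 [-0.78  0.85 -0.33  1.9   0.64  1.06 -1.48]
[0.047, 0.0, 0.07, 0.0, -0.0, -0.0] 1 [-0.78  0.86 -0.32  1.9   0.65  1.05 -1.49]
[0.062, 0.0, 0.093, 0.0, -0.0, -0.0] 1 [-0.78  0.87 -0.32  1.9   0.66  1.04 -1.5 ]
[0.078, 0.001, 0.117, 0.0, -0.0, -0.0] 1 [-0.78  0.88 -0.32  1.9   0.67  1.03 -1.51]
[0.093, 0.001, 0.14, 0.0, -0.0, -0.0] 1 [-0.78  0.9  -0.32  1.9   0.68  1.02 -1.52]
[0.109, 0.001, 0.163, 0.0, -0.0, -0.0] 1 [-0.78  0.91 -0.32  1.9   0.68  1.01 -1.53]
[0.124, 0.001, 0.186, 0.0, -0.0, -0.001] 1 [-0.78  0.92 -0.32  1.9   0.69  1.   -1.54]
[0.14, 0.001, 0.21, 0.0, -0.0, -0.001] 1 [-0.78  0.93 -0.32  1.9   0.7   0.99 -1.55]
[0.155, 0.001, 0.233, 0.0, -0.0, -0.001] 1 [-0.78  0.95 -0.31  1.89  0.71  0.98 -1.55]
now [350.7 273.1 100. ] w 28.5 F [ 0.3  0.4 -1.1] t 26.37 ang/row 0.0 mm/row 7.0
LAST [0.155, 0.001, 0.233, 0.0, -0.0, -0.001]
```

Emit:
{"method": "apply_moves", "body": {
  "plan": [
    [0.016, 0, 0.023, 0, 0, 0, 0.9],
    [0.031, 0, 0.047, 0, 0, 0, 0.9],
    [0.047, 0, 0.07, 0, 0, 0, 0.9],
    [0.062, 0, 0.093, 0, 0, 0, 0.9],
    [0.078, 0.001, 0.117, 0, 0, 0, 0.9],
    [0.093, 0.001, 0.14, 0, 0, 0, 0.9],
    [0.109, 0.001, 0.163, 0, 0, 0, 0.9],
    [0.124, 0.001, 0.186, 0, 0, 0, 0.9],
    [0.14, 0.001, 0.21, 0, 0, 0, 0.9],
    [0.155, 0.001, 0.233, 0, 0, 0, 0.9],
    [0.155, 0.001, 0.233, 0, 0, 0, 0.9]
  ]
}}

```text
time_s: 27.28
tool_pos: [344.4, 357.5, 158.9]
orientation: [0.209, 0.652, 0.703, -0.193]
contact_force: [-0.5, 0.0, -0.6]
gripper_width: 28.1
gripper_force: 49.4
```

```bash
python3 -c "
from ik import *
cart((351,274,28),Rf(-85.5,33),n=2)"
```

```text
[0.002, 0.0, 0.001, -0.0, 0.0, -0.0] 1 [-0.8   0.95 -0.29  1.89  0.69  0.97 -1.54]
[0.004, 0.0, 0.003, -0.0, 0.0, -0.001] 1 [-0.8   0.95 -0.29  1.89  0.69  0.97 -1.54]
now [350.9 273.4  29.2] w 28.1 F [-0.5  0.  -0.6] t 27.28 ang/row 0.1 mm/row 0.7
LAST [0.004, 0.0, 0.003, -0.0, 0.0, -0.001]
```

Emit:
{"method": "apply_moves", "body": {
  "plan": [
    [0.004, 0, 0.003, 0, 0, 0, 0.9],
    [0.004, 0, 0.003, 0, 0, 0, 0.7],
    [0.004, 0, 0.003, 0, 0, 0, 0.6],
    [0.004, 0, 0.003, 0, 0, 0, 0.5],
    [0.004, 0, 0.003, 0, 0, 0, 0.4],
    [0.004, 0, 0.003, 0, 0, 0, 0.3],
    [0.004, 0, 0.003, 0, 0, 0, 0.25],
    [0.004, 0, 0.003, 0, 0, 0, 0.25],
    [0.004, 0, 0.003, 0, 0, 0, 0.25]
  ],
  "newtons": 20
}}

```text
time_s: 28.03
tool_pos: [344.6, 358.2, 159.2]
orientation: [0.209, 0.652, 0.703, -0.192]
contact_force: [-0.3, 0.8, -0.2]
gripper_width: 63.7
gripper_force: 0.1
```

Emit:
{"method": "apply_moves", "body": {
  "plan": [
    [0, 0, -0.04, 0, 0, 0, 0.25],
    [0, 0, -0.08, 0, 0, 0, 0.25],
    [0, 0, -0.14, 0, 0, 0, 0.25],
    [0, 0, -0.22, 0, 0, 0, 0.25],
    [0, 0, -0.3, 0, 0, 0, 0.25],
    [0, 0, -0.4, 0, 0, 0, 0.25],
    [-0.05, 0, -0.5, 0, 0, 0, 0.25],
    [-0.1, 0, -0.6, 0, 0, 0, 0.25],
    [-0.1, 0, -0.6, 0, 0, 0, 0.25]
  ]
}}

```text
time_s: 28.78
tool_pos: [339.7, 421.2, 304.1]
orientation: [0.208, 0.653, 0.704, -0.188]
contact_force: [-0.6, 1.2, -0.0]
gripper_width: 63.8
gripper_force: 0.0
```

```bash
python3 -c "
from ik import *
print(grasp(),env.get_state()['gripper_width'])
r=cam('scene'); cv2.imwrite('pics/s5.png',cv2.resize(r['frame'][80:330,150:430],None,fx=2.4,fy=2.4,interpolation=2))"
```

```text
[347.1 338.3 173.7] 63.78940862166349
```

View pics/s5.png

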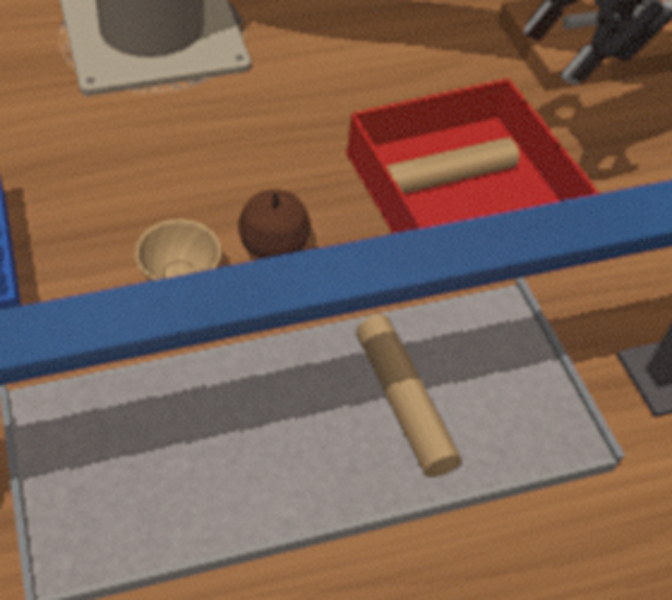

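The oval rod lies flat in the red bin around (455,165). The true rod is on the plate at (408,395), and the apple and bowl are in place.

```bash
python3 -c "
from ik import *
r=cam('scene')
for k in range(2):
    r=cam('scene')
    for o in nets.silhouettes('scene','rod_a')[:3]:
        print(round(o['score'],2),np.round(o['xy'],1),to_world(r,[o['xy']],20).round(0))
print(to_world(r,[[150+390/2.4,80+178/2.4],[150+518/2.4,80+152/2.4]],20).round(0))"
```

```text
0.64 [316.8 242.9] [[591. 114.  20.]]
0.68 [337.2 148.8] [[332. 263.  20.]]
0.6 [318.5 245.9] [[599. 115.  20.]]
[[336. 195.  20.]
 [331. 344.  20.]]
```

Emit:
{"method": "apply_moves", "body": {
  "plan": [
    [0, 0, 0, 0, 0, 0, 0.25],
    [0, 0, 0, 0, 0, 0, 0.25],
    [0, 0, 0, 0, 0, 0, 0.25],
    [0, 0, 0, 0, 0, 0, 0.25],
    [0, 0, 0, 0, 0, 0, 0.25],
    [0, 0, 0, 0, 0, 0, 0.25]
  ]
}}

```text
time_s: 29.58
tool_pos: [339.7, 418.6, 298.5]
orientation: [0.209, 0.652, 0.703, -0.192]
contact_force: [-0.1, -0.3, 0.3]
gripper_width: 64.0
gripper_force: 0.0
```

```bash
python3 -c "
from wid import *
r=cam('scene')
for o in nets.silhouettes('scene','rod_a')[:3]: print(round(o['score'],2),np.round(o['xy'],1),to_world(r,[o['xy']],20).round(0))"
```

```text
0.91 [316.5 245.2] [[596. 111.  20.]]
0.6 [338.2 149. ] [[333. 266.  20.]]
```

The rod sits at about (333, 266), 18 mm off the bin centre. Its 149 mm measured length shows it is flat, and both rods are at rest, so I hand in.

```bash
python3 -c "
from cell import close_job
print(close_job())"
```

```text
the job is handed in; nothing more can be done
None
```

I rolled both rods a full turn one after the other, laid the oval one (29.5 mm across at its narrowest) flat in the red reject bin, left the true one at rest on the plate, and handed the job in at about 30 s; no verdict was shown.

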